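# Pin the sprocket hub of the sesame roller mill

### The job

The sprocket hub of the roller mill is not yet far enough on its square shaft for their cross holes to line up: take the linch pin with the sprung ring from the wooden rack, put it in the hub's hole with its ring standing open on the shaft-end side, ease the hub inwards with it until it finds the shaft's hole, and push it gently fully home, collar on the hub. Then flip the ring down round the end of the hub until it snaps over the pin's end. Do not force the pin (50 N at most on the mill), and leave everything else on the table alone.

Things in the scene. Friction and masses are not known exactly. Their poses are not given: they have to be found in the camera images.
- mill: Green roller mill fixed to the marble: two side plates 167 mm high and two steel rollers, 80 mm in diameter. Axes: z up, y along the rollers; +y is outwards, the way the shaft end and hub point, the rollers lie to -y. Origin at table height, within 15 mm of below the hub's hole. The nearer plate's outer face is at y = -58 mm.
- hub_mouth (a point): Centre of the mouth of the hub's hole, in its flat top, 130 mm above the table; axes as the mill's. Vertical hole, 13 mm diameter, through the 10 mm top wall, then a like hole in the 24 mm shaft, then the 8 mm bottom wall. The hub slides on the shaft along y with about 2.5 N of friction and stays where left.
- hub_end (a point): Centre of the hub's outer end, 22 mm out (+y) and 22 mm down from hub_mouth, axes as the mill's. The hub is a dark square steel sleeve on the shaft, 40 mm wide (x), 42 mm high, 50 mm long (y), with a toothed disc of 47 mm radius on its inner end, -37 to -28 mm in y from hub_mouth, top 25 mm above the hub's top.
- shaft_axis (a point): A point on the square shaft's axis inside the nearer side plate, 108 mm above the table, 58 mm inwards of the mill's origin. The shaft is fixed. At the start the hub's hole stands 6 to 18 mm outwards (+y) of the shaft's hidden hole, whose place is not reported: a pin put in the hub stops on the shaft, 10 mm deep, and drops further once it has dragged the hub inwards (-y) far enough.
- pin_head (a point): Centre of the linch pin's head tab: 14 mm (x) by 20 mm (y) by 24 mm high, 12 mm above and below this point, right above the collar. Axes: z up along the pin, x along the ring's hinge, +y the side where the ring stands open, about level, so that the head is gripped with the finger ends above the collar. Steel, about 135 g with the ring. It stands upright in one hole of the rack.
- pin_seat (a point): Centre of the underside of the linch pin's round collar (22 mm diameter, 10 mm high), 22 mm below pin_head, same axes. On the rack's top at the start; when fully home it meets hub_mouth. Below it the round shank, 11 mm thick and 56 mm long with a half-round end. The pin turns freely about z in its hole.
- ring (a joint): Angle of the ring on the pin, rad. 0: bow along the shank, crossbar right under the pin's end; positive: open to the pin's +y, 1.57 level; stops 1.85 and -0.20. Turns stiffly (0.025 N m), stays where left. From about +0.09 the crossbar rides on the pin's end, the bow stretching 2 mm against its spring (5 to 20 N of push on the arms); past 0 it snaps to about -0.09 or beyond: closed.
- ring_bar (a point): Middle of the crossbar of the ring, a U-shaped bow of 5 mm steel wire: two straight arms at x = +-30 mm (65 mm wide outside), crossbar centre 61.5 mm from the hinge, bow corners bevelled over the last 13 mm. The hinge line runs along the pin's x, 5 mm above pin_seat. The pin's end blocks a finger pushing the crossbar's middle; push the arms, beside the hub.
- rack: Dark wooden block fixed on the table, 150 mm (x) by 36 mm (y) by 66 mm high, origin under its centre, with two 14 mm holes 45 mm either side of the centre along x, in which the two pins stand with their collars on the block's top.
- plain_pin: The spare pin without a ring, in the rack's other hole, otherwise like the linch pin; origin at its collar's underside. Leave it alone.
- scraper: Bystander: a metal scraper lying on the table, leave it.
- jar: Bystander: amber glass jar, 72 mm diameter, 110 mm high, leave it.
- wrench: Bystander: wrench lying on the table, leave it.
- cup: Bystander: aluminium cup, 72 mm diameter, 80 mm high, leave it.
- brush: Bystander: brush lying on the table, leave it.
There are look-alikes about, which are no part of the job. Of the things that look like the part that bears pin_head, the middle-sized one is meant.

How it is judged:
On the way:
1. the linch pin is fully home through hub and shaft, its ring still open (z of pin_seat in the frame of hub_mouth between -0.003 and 0.0025 m and horizontal distance between pin_seat and hub_mouth below 0.003 m and angle between pin_seat's own z axis and vertical below 0.1 rad and value of joint ring above 0.5 rad), for 0.2 s.
At the end, for the whole second after the job is handed in: The linch pin's collar sits on the hub (within 2.5 mm in height, 3 mm sideways, 0.1 rad of upright) and the ring is snapped over the pin's end (ring joint below -0.05 rad), at rest (z of pin_seat in the frame of hub_mouth between -0.003 and 0.0025 m and horizontal distance between pin_seat and hub_mouth below 0.003 m and angle between pin_seat's own z axis and vertical below 0.1 rad and value of joint ring below -0.05 rad and velocity of joint ring between -0.1 and 0.1 rad/s); the robot touches nothing.
It fails at once if the pin, with its ring, is pressed on the mill with more than 60 N (contact force between linch_pin and mill above 60 N).
It fails at once if a bystander is moved more than 30 mm (distance of any of plain_pin, scraper, jar, wrench, cup, brush from where it was at the start of the episode above 0.03 m).
It also fails if it takes over 61 s, if anything falls off the work surface, if the arm or the gripper's body presses on something with over 40 N, if the wrist force passes 120 N, or if a joint passes its speed limit or range.

### The arm

A 7-joint arm with a two-finger parallel gripper is mounted at the origin on the work surface. World frame = base frame: x ahead of the robot, y to its left, z up, the work surface at z = 0. Lengths are in m, angles in rad, forces in N, time in s.
With the tool pointing down it reaches from about 0.4 to 0.85 m from the base axis. Payload 6.9 kg.
Tool frame: the origin (TCP) lies midway between the tips of the shut fingers; the grasp point (between the pads) lies behind it (ctrl.pinch_z is the z of the grasp point in the tool frame, in m); z points along the fingers, y is the direction in which the jaws open and shut (so a half turn about z gives the same grasp; the last joint's range is limited). The gripper opens to 85 mm and grips with 20 to 120 N. Pads are 22 mm wide; open, the fingers measure 114 mm over their backs; the gripper's body (76 mm by 85 mm) begins 54 mm behind the grasp point. The pads swing forward as they close: fully open they stand 13 mm farther back than shut.
Start: joints at [-1.218, 0.507, -0.238, 1.5, 0.126, 1.149, -0.155], TCP at [0.153, 0.606, 0.231] pointing down, gripper open.
Joint ranges: [-3.08, 3.08], [-0.24, 2.05], [-1.43, 1.35], [0, 2.5], [-1.52, 4.66], [0.17, 1.96], [-2.89, 2.89]. Speed limits (rad/s): [2.39, 2.39, 3.14, 3.14, 3.14, 3.14, 3.14].

### API

Orientations are given as a unit quaternion [w, x, y, z].
In Python, from station import ctrl, get_state, vision, ticket, models gives the robot as it stands. Calls block until the motion is done:
- ctrl.movep(position, orientation): joint-space move of the TCP to a pose.
- ctrl.movel(position, frame=None, max_speed=0.15): straight line of the TCP; frame=None keeps the orientation; max_speed is the mean speed in m/s.
- ctrl.set_joints(angles): joint-space move.
- ctrl.ungrasp() and ctrl.close_gripper(force=None): open the fingers fully, or close them until they stop; force is the grip in N (None keeps the last).
- ctrl.pause(seconds).
- ctrl.ik(position, orientation): joint angles nearest the present ones, or None.
- get_state(): the state.
- vision.grab_frame(name): name is "scene" or "top" or "wrist"; returns (picture, depth): 420x560x3 uint8, blue, green, red; 420x560 float32, m along the optical axis (not along the pixel's ray), 0 where there is no reading.
- vision.camera_info(name): a dict with "mtx" (3x3 intrinsics, pixels), "R" (3x3) and "t" (3): a world point X has camera coordinates R X + t; the wrist camera has in their place "hand_eye" (4x4, takes a point from camera to tool coordinates, whose origin is the TCP and whose axes are the flange's). Camera axes: x right, y down, z forward; pixel columns grow to the right and rows downward; lengths in m; the calibration is good to about 2 mm. A picture is of the moment at which its call begins: read the wrist's pose just before it. camera_info takes no time and is no camera call.
A pose or a line that the arm cannot do raises ctrl.Unreachable and nothing moves.
- ticket.close_job(): hands the job in, once; it reports no verdict.
Trained networks look in the newest picture that a camera, given by its name, has taken for a name from the list of things; names that differ only in an ending like _2 or _b are one class to them, and where a whole thing is asked for, a point or a joint stands for the part that bears it (a point fixed in the world has none). Each returns a list of dicts, best first, with "p" (0 to 1); they miss things now and then, are a little off and sometimes report something else, mostly with a low value. They report only what shows in the picture. A call takes as long as a camera call. They do not tell look-alikes from the thing itself.
- models.recognise(camera, target): "point" ([column, row] in pixels, amid what is visible of it).
- models.masks_of(camera, target): "mask" (420x560 bool, what is visible of it) and "point" ([column, row] in pixels, amid what is visible of it).
The state is a dict: "time": time; "qpos": joint angles; "qd": joint speeds; "tau": joint torques, N m; "tcp_pos": TCP position; "eef_rot": TCP orientation; "contact_force": force on the tool from outside, world axes, zero at the start; "wrist_torque": the same for the moment, N m; "width": finger opening in m.
Only numpy, scipy, OpenCV 4.12 (cv2) and the standard library are available. Lean on these libraries where they do the work, as an engineer would, in place of code of your own. Each camera call takes 0.05 s, during which the arm holds its last target.

## Working session

There is one attempt and no reset: what is moved stays moved. The work goes in short steps, each a Python script; the robot and the scene stay as the last script left them, time stands still between calls to the robot, and variables do not carry over. Pictures are saved under pics/ and viewed, and the job is handed in when it is done.

```bash
ls -la; mkdir -p pics; python3 - <<'E'
from station import ctrl,get_state,vision,models
import cv2,numpy as np
np.set_printoptions(precision=4,suppress=True)
s=get_state();print(s['time'],s['tcp_pos'],s['eef_rot'],s['contact_force'],s['width'],ctrl.pinch_z)
for n in ("scene","top","wrist"):
    im,d=vision.grab_frame(n);cv2.imwrite(f"pics/a_{n}.png",im);np.save(f"pics/a_{n}.npy",d)
    print(n,vision.camera_info(n))
print(get_state()['time'])
E
```

```text
total 12
drwxr-xr-x  3 agent agent 4096 Dec  7 05:35 .
drwxr-xr-x 23 root  root  4096 Dec  7 05:35 ..
drwxr-xr-x  2 agent agent 4096 Dec  7 05:35 pics
0.0 [0.1533 0.6054 0.2304] [-0.0001  0.1236  0.9923 -0.0009] [0.6694 0.818  0.822 ] 0.08530408275035677 -0.0187
scene {'mtx': array([[461.2209,   0.    , 287.5045],
       [  0.    , 461.2209, 209.825 ],
       [  0.    ,   0.    ,   1.    ]]), 'R': array([[ 0.7377,  0.675 , -0.0145],
       [ 0.5551, -0.6186, -0.5561],
       [-0.3843,  0.4021, -0.831 ]]), 't': array([-0.4555, -0.2299,  1.3063])}
top {'mtx': array([[421.3122,   0.    , 275.9049],
       [  0.    , 421.3122, 217.2124],
       [  0.    ,   0.    ,   1.    ]]), 'R': array([[-0.0199, -0.9997,  0.0164],
       [-0.9966,  0.0185, -0.08  ],
       [ 0.0796, -0.0179, -0.9967]]), 't': array([0.0574, 0.582 , 1.215 ])}
wrist {'mtx': array([[304.7802,   0.    , 276.5412],
       [  0.    , 304.7802, 210.8084],
       [  0.    ,   0.    ,   1.    ]]), 'hand_eye': array([[ 0.001 , -0.9443, -0.3291,  0.0839],
       [ 1.    ,  0.0013, -0.0009,  0.0005],
       [ 0.0013, -0.3291,  0.9443, -0.1434],
       [ 0.    ,  0.    ,  0.    ,  1.    ]])}
0.15
```

View pics/a_scene.png

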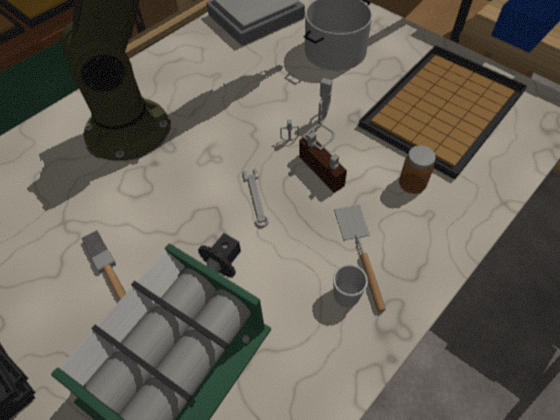

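View pics/a_top.png

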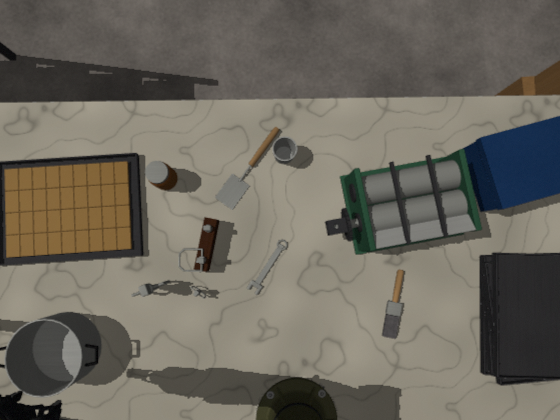

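View pics/a_wrist.png

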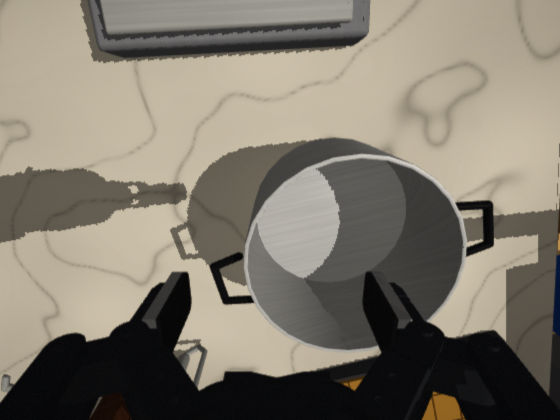

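The scene view shows the mill at (165,340) with its hub at (225,250), and the rack at (322,163). There are ringed look-alikes near (290,130) and (325,100).

```bash
python3 - <<'E'
import cv2,numpy as np
a=cv2.imread('pics/a_scene.png');b=cv2.imread('pics/a_top.png')
c1=cv2.resize(a[70:200,260:400],None,fx=4,fy=4,interpolation=cv2.INTER_CUBIC)
c2=cv2.resize(b[200:310,120:240],None,fx=5,fy=5,interpolation=cv2.INTER_CUBIC)
cv2.imwrite('pics/c1.png',cv2.convertScaleAbs(c1,alpha=1.6));cv2.imwrite('pics/c2.png',cv2.convertScaleAbs(c2,alpha=1.6))
c3=cv2.resize(b[180:270,310:390],None,fx=6,fy=6,interpolation=cv2.INTER_CUBIC)
cv2.imwrite('pics/c3.png',cv2.convertScaleAbs(c3,alpha=1.8))
E
```

```text
(no output)
```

View pics/c1.png

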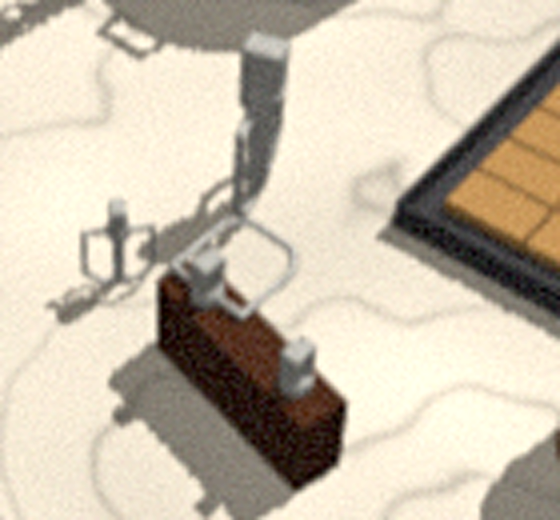

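View pics/c2.png

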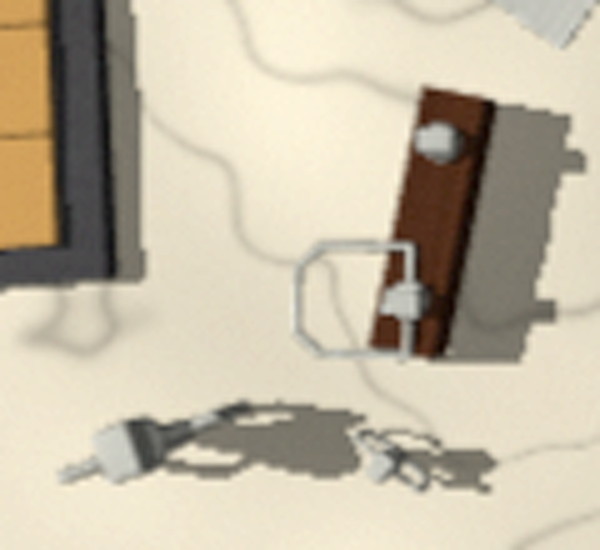

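View pics/c3.png

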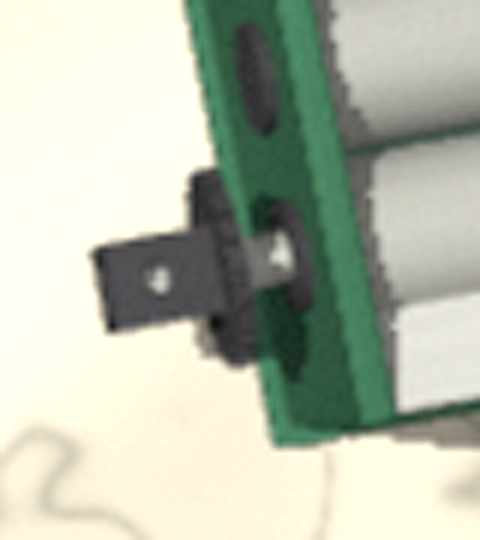

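Candidates in the top view:
- ringed pin in the rack, (201,260): the middle-sized one, standing upright in the rack
- small ringed pin, (197,293)
- large ringed pin lying on the table, (145,290)
- plain spare pin in the rack, (208,228)

I choose the ringed pin in the rack. Its ring opens to image-left, about world +y. Next I'll get rough positions from depth.

```bash
cat > h.py <<'E'
import numpy as np,cv2
from scipy.spatial.transform import Rotation as Rn
np.set_printoptions(precision=4,suppress=True)
def fixed(info,px,depth):
    K=info['mtx'];px=np.atleast_2d(np.asarray(px,float));d=np.atleast_1d(depth)
    c=np.c_[(px[:,0]-K[0,2])/K[0,0],(px[:,1]-K[1,2])/K[1,1],np.ones(len(px))]*d[:,None]
    return (c-info['t'])@info['R']
def q2R(q): return Rn.from_quat([q[1],q[2],q[3],q[0]]).as_matrix()
def R2q(R):
    q=Rn.from_matrix(R).as_quat();return [q[3],q[0],q[1],q[2]]
def wristcam(info,st):
    """return dict like fixed cam with R,t for the pose in st"""
    T=np.eye(4);T[:3,:3]=q2R(st['eef_rot']);T[:3,3]=st['tcp_pos']
    C=np.linalg.inv(T@info['hand_eye'])
    return dict(mtx=info['mtx'],R=C[:3,:3],t=C[:3,3])
def proj(info,X):
    c=np.atleast_2d(X)@info['R'].T+info['t'];p=c@info['mtx'].T;return p[:,:2]/p[:,2:]
def onplane(info,px,z):
    a=fixed(info,px,1.0 if np.ndim(px)==1 else np.ones(len(px)));o=-info['R'].T@info['t']
    return o+(a-o)*((z-o[2])/(a[:,2]-o[2]))[:,None]
def tri(cams,pxs):
    A=np.zeros((3,3));b=np.zeros(3)
    for c,p in zip(cams,pxs):
        o=-c['R'].T@c['t'];v=(fixed(c,p,1.0)[0]-o);v/=np.linalg.norm(v);P=np.eye(3)-np.outer(v,v);A+=P;b+=P@o
    X=np.linalg.solve(A,b);return X,[float(np.linalg.norm(proj(c,X)[0]-p)) for c,p in zip(cams,pxs)]
def down(yaw):
    """tool z down, tool y (jaw) at angle yaw in world xy"""
    y=np.array([np.cos(yaw),np.sin(yaw),0]);z=np.array([0,0,-1.]);x=np.cross(y,z);return np.c_[x,y,z]
E
python3 - <<'E'
from station import vision
from h import *
t=vision.camera_info('top');d=np.load('pics/a_top.npy')
for n,p in dict(rpin=(201,260),plain=(208,228),rackmid=(207,244),barmid=(180,260),hubhole=(337,227),hubL=(327,228),hubTL=(326,222),hubBL=(329,235),rackT=(206,218),rackB=(194,270)).items():
    print(n,p,d[p[1],p[0]],fixed(t,p,d[p[1],p[0]])[0])
E
```

```text
rpin (201, 260) 1.1489421 [0.4637 0.2542 0.0987]
plain (208, 228) 1.1594933 [0.5509 0.235  0.0954]
rackmid (207, 244) 1.1841255 [0.5075 0.2422 0.0671]
barmid (180, 260) 1.2484347 [ 0.4631  0.3325 -0.0026]
hubhole (337, 227) 1.1389459 [ 0.5454 -0.1166  0.1219]
hubL (327, 228) 1.137853 [ 0.5432 -0.0894  0.1224]
hubTL (326, 222) 1.1358528 [ 0.5593 -0.0867  0.1256]
hubBL (329, 235) 1.1276766 [ 0.5239 -0.093   0.1311]
rackT (206, 218) 1.1912037 [0.581  0.2447 0.0659]
rackB (194, 270) 1.1708586 [0.436  0.2777 0.0741]
```

```bash
python3 - <<'E'
from station import ctrl,get_state
from h import *
psi=0.15
for yaw in (0,np.pi):
  for n,p in dict(pin=(0.464,0.254,0.09),pinhi=(0.464,.254,.25),hub=(.543,-.115,.15),hubhi=(.543,-.115,.26)).items():
    for dy in (-.2,0,.2):
      q=ctrl.ik(p,R2q(down(yaw+dy)));print(yaw,n,dy,None if q is None else np.array(q))
# ring tilts
for base in (0,np.pi):
  for tilt in (0,30,45,60,75,90):
    R=Rn.from_euler('z',psi).as_matrix()@Rn.from_euler('x',-np.radians(tilt)).as_matrix()@down(base)
    a=np.radians(90-tilt)
    h=np.array([.543,-.115,.135]);y=np.array([-np.sin(psi),np.cos(psi),0])
    p=h+.042*(y*np.sin(a)-np.array([0,0,1])*np.cos(a))
    tcp=p+R[:,2]*0.0187
    q=ctrl.ik(tcp,R2q(R));print('ring',base,tilt,R[:,2],tcp,None if q is None else np.array(q))
E
```

```text
0 pin -0.2 [-0.6733  0.5287  0.1881  1.9397 -0.1494  0.6864 -0.5944]
0 pin 0 [-0.6434  0.5256  0.1432  1.9393 -0.1135  0.6843 -0.4311]
0 pin 0.2 [-0.6133  0.5231  0.0983  1.9389 -0.0778  0.6831 -0.2677]
0 pinhi -0.2 [-0.7089  0.3453  0.2279  1.7259 -0.0868  1.0802 -0.653 ]
0 pinhi 0 [-0.6746  0.3426  0.1793  1.7254 -0.068   1.0796 -0.4735]
0 pinhi 0.2 [-0.6404  0.3405  0.1309  1.725  -0.0495  1.0793 -0.2935]
0 hub -0.2 [-0.1455  0.5173  0.476   1.8081 -0.2966  0.8872  0.2665]
0 hub 0 [-0.1279  0.5126  0.4477  1.8079 -0.2782  0.8836  0.4477]
0 hub 0.2 [-0.1173  0.5099  0.4307  1.8077 -0.2672  0.8815  0.6365]
0 hubhi -0.2 [-0.1855  0.411   0.5261  1.647  -0.2223  1.1436  0.1971]
0 hubhi 0 [-0.1942  0.4132  0.54    1.6471 -0.2287  1.1448  0.4038]
0 hubhi 0.2 [-0.1902  0.4122  0.5336  1.6471 -0.2257  1.1442  0.6007]
3.141592653589793 pin -0.2 [-0.1821  0.5658 -0.5521  1.9333  0.4213  0.7581  1.9654]
3.141592653589793 pin 0 [-0.1518  0.5754 -0.6009  1.933   0.4571  0.7713  2.1289]
3.141592653589793 pin 0.2 [-0.1195  0.587  -0.6538  1.9326  0.4957  0.7871  2.2896]
3.141592653589793 pinhi -
[... 1549 characters left out ...]
385  1.0552 -2.0373]
ring 3.141592653589793 30 [ 0.0747 -0.4944 -0.866 ] [ 0.539  -0.0883  0.0978] [ 0.0316  0.5917 -0.378   1.9954  0.9539  0.9489  2.2748]
ring 3.141592653589793 45 [ 0.1057 -0.6992 -0.7071] [ 0.5405 -0.0987  0.0921] [-0.0766  0.7086 -0.4079  2.0232  1.154   1.1802  1.9797]
ring 3.141592653589793 60 [ 0.1294 -0.8563 -0.5   ] [ 0.5423 -0.1102  0.0893] [-0.1702  0.8556 -0.399   2.0253  1.256   1.4196  1.779 ]
ring 3.141592653589793 75 [ 0.1443 -0.9551 -0.2588] [ 0.5441 -0.1221  0.0896] [-0.2171  1.0222 -0.3921  2.0014  1.3123  1.6691  1.6294]
ring 3.141592653589793 90 [ 0.1494 -0.9888 -0.    ] [ 0.5458 -0.1335  0.093 ] [-0.2213  1.1918 -0.3794  1.9539  1.3471  1.9184  1.5145]
```

```bash
python3 - <<'E'
from station import ctrl,get_state,vision,models
from h import *
t=vision.camera_info('top');d=np.load('pics/a_top.npy')
for p in [(145,287),(142,289),(146,291),(197,293),(205,292)]: print(p,fixed(t,p,d[p[1],p[0]])[0])
ctrl.movep([.464,.254,.27],R2q(down(0.0)))
ctrl.movel([.464,.254,.205])
for i,p in enumerate([None,[.464,.19,.205]]):
    if p: ctrl.movel(p)
    s=get_state();im,dd=vision.grab_frame('wrist')
    cv2.imwrite(f'pics/b{i}.png',im);np.savez(f'pics/b{i}.npz',d=dd,tcp_pos=s['tcp_pos'],eef_rot=s['eef_rot'])
    m=models.masks_of('wrist','pin_head');print(s['tcp_pos'],[(x['p'],x['point']) for x in m])
print(get_state()['time'])
E
```

```text
(145, 287) [0.3965 0.3962 0.1317]
(142, 289) [0.3918 0.4029 0.1352]
(146, 291) [0.3862 0.393  0.1333]
(197, 293) [0.3722 0.2703 0.0704]
(205, 292) [0.3681 0.2586 0.0017]
[0.4641 0.2546 0.2053] [(0.74, [275.8, 182.8]), (0.73, [181.6, 23.4]), (0.56, [183.4, 175.0])]
[0.4642 0.1907 0.2055] [(0.6, [177.5, 107.3]), (0.34, [527.0, 323.6])]
3.225
```

View pics/b0.png

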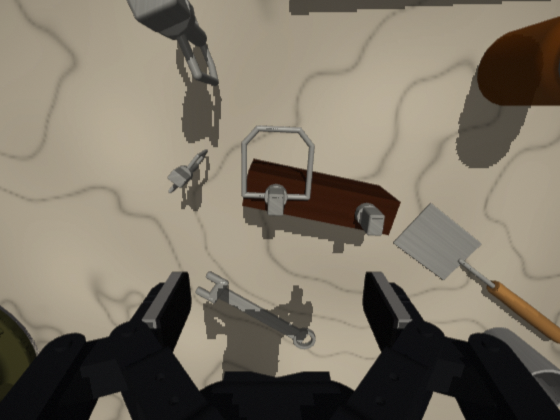

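View pics/b1.png

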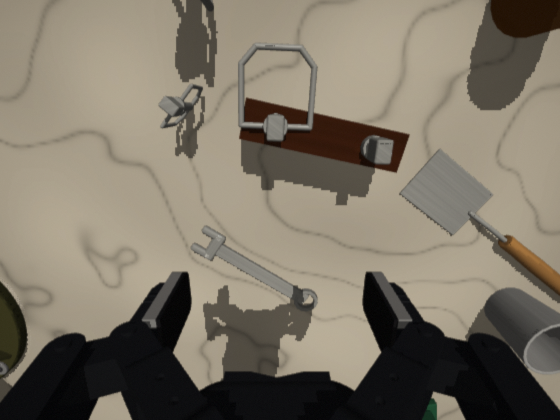

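In b0 the pin head is at (275,200), with its ring opening up-image (+y) and the bar at row 128. The plain pin is at (372,218), and the small and large look-alikes are at (182,175) and (165,15). b1 shows the same layout, with the head at (275,127). I'll zoom in for exact pixels.

```bash
python3 - <<'E'
import cv2
for n,(r,c) in dict(b0=(115,225),b1=(35,225)).items():
    a=cv2.imread(f'pics/{n}.png')[r:r+110,c:c+110]
    a=cv2.convertScaleAbs(cv2.resize(a,None,fx=5,fy=5,interpolation=cv2.INTER_CUBIC),alpha=1.4)
    for k in range(0,110,10): cv2.putText(a,str(c+k),(k*5,8),0,.3,(0,0,255));cv2.putText(a,str(r+k),(0,k*5+4),0,.3,(0,0,255))
    cv2.imwrite(f'pics/z{n}.png',a)
E
```

```text
(no output)
```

View pics/zb0.png

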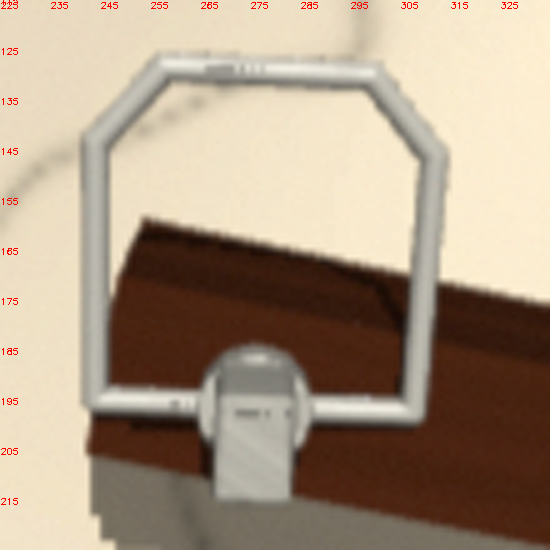

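View pics/zb1.png

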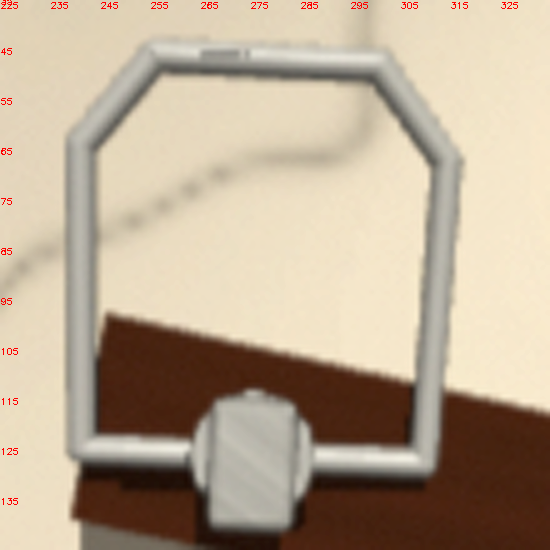

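```bash
python3 - <<'E'
from station import vision
from h import *
w=vision.camera_info('wrist')
z=[np.load(f'pics/b{i}.npz') for i in (0,1)]
C=[wristcam(w,x) for x in z]
pts=dict(hL=((244,195.6),(241.4,125.4)),hR=((308,197.4),(310,127.8)),bL=((244,142.6),(241,63)),bR=((312,145.6),(314.6,67)),eL=((257.6,128.4),(256,45.6)),eR=((300.4,130),(300.6,47.4)),top=((275.6,204.4),(275.4,127.6)))
X={}
for n,(a,b) in pts.items():
    X[n],r=tri(C,[a,b]);print(n,X[n],r)
for i,p in ((0,(275,205)),(1,(275,127)),):
    print('depth top',fixed(C[i],p,z[i]['d'][p[1],p[0]]), 'plane .100',onplane(C[i],pts['top'][i],.100))
for i in (0,1):
  for n,zz in (('hL',.071),('hR',.071),('eL',.071),('eR',.071)): print(i,n,onplane(C[i],pts[n][i],zz))
h=X['hR']-X['hL'];print('hinge mid',(X['hR']+X['hL'])/2,'len',np.linalg.norm(h),'yaw',np.degrees(np.arctan2(h[1],h[0])))
h=X['bR']-X['bL'];print('yaw bevel',np.degrees(np.arctan2(h[1],h[0])),np.linalg.norm(h)); h=X['eR']-X['eL'];print('yaw bar',np.degrees(np.arctan2(h[1],h[0])))
print('bar',(X['eL']+X['eR'])/2)
E
```

```text
hL [0.4348 0.2586 0.0733] [0.06130169198315349, 0.0661333902274918]
hR [0.495  0.2565 0.0719] [0.12196939802797799, 0.13148798103233025]
bL [0.4365 0.3078 0.0747] [0.008843860820636573, 0.009592624990871526]
bR [0.4968 0.305  0.073 ] [0.03648335065242322, 0.0395403986390675]
eL [0.449  0.3201 0.0768] [0.13911137684431749, 0.15108505893973698]
eR [0.4852 0.3188 0.0771] [0.720028269409247, 0.7820869986773569]
top [0.4645 0.2586 0.0998] [0.028293925880339868, 0.03074022549774225]
depth top [[0.464  0.2587 0.102 ]] plane .100 [[0.4645 0.2586 0.1   ]]
depth top [[0.4642 0.2591 0.101 ]] plane .100 [[0.4645 0.2586 0.1   ]]
0 hL [[0.4345 0.2579 0.071 ]]
0 hR [[0.4952 0.2563 0.071 ]]
0 eL [[0.4485 0.3196 0.071 ]]
0 eR [[0.4863 0.3183 0.071 ]]
1 hL [[0.4346 0.2585 0.071 ]]
1 hR [[0.495  0.2565 0.071 ]]
1 eL [[0.4488 0.321  0.071 ]]
1 eR [[0.485  0.3197 0.071 ]]
hinge mid [0.4649 0.2576 0.0726] len 0.0602974372642746 yaw -1.9694387822563204
yaw bevel -2.578504728531623 0.06042152271438556
yaw bar -1.9919397671169388
bar [0.4671 0.3194 0.0769]
```

The pin is measured: axis at (0.4647, 0.258), head top z 0.100, hinge z 0.072, hinge length 60 mm and yaw −2°. The description implies a head top at 66+34 = 100 mm and a hinge at 71 mm, so these agree. Next is the hub.

```bash
python3 - <<'E'
from station import ctrl,get_state,vision,models
from h import *
ctrl.movep([.543,-.06,.235],R2q(down(0.12)))
for i,p in enumerate([None,[.543,-.12,.235]]):
    if p: ctrl.movel(p)
    s=get_state();im,dd=vision.grab_frame('wrist')
    cv2.imwrite(f'pics/d{i}.png',im);np.savez(f'pics/d{i}.npz',d=dd,tcp_pos=s['tcp_pos'],eef_rot=s['eef_rot'])
    print(s['tcp_pos'])
im,d=vision.grab_frame('scene');cv2.imwrite('pics/d_scene.png',im)
print(get_state()['time'])
a=[cv2.imread(f'pics/d{i}.png') for i in (0,1)]
cv2.imwrite('pics/d01.png',cv2.convertScaleAbs(cv2.resize(np.hstack(a),(800,300)),alpha=1.4))
E
```

```text
[ 0.543  -0.058   0.2347]
[ 0.5431 -0.1186  0.2349]
4.9583
```

View pics/d01.png

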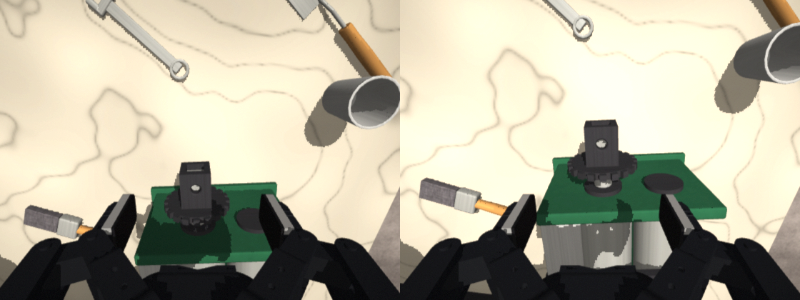

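```bash
python3 - <<'E'
import cv2
for n,(r,c) in dict(d0=(210,225),d1=(155,230)).items():
    a=cv2.imread(f'pics/{n}.png')[r:r+110,c:c+110]
    a=cv2.convertScaleAbs(cv2.resize(a,None,fx=6,fy=6,interpolation=cv2.INTER_CUBIC)[:600],alpha=2)
    for k in range(0,110,10): cv2.putText(a,str(c+k),(k*6,8),0,.3,(0,0,255));cv2.putText(a,str(r+k),(0,k*6+4),0,.3,(0,0,255))
    cv2.imwrite(f'pics/z{n}.png',a)
E
```

```text
(no output)
```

View pics/zd0.png

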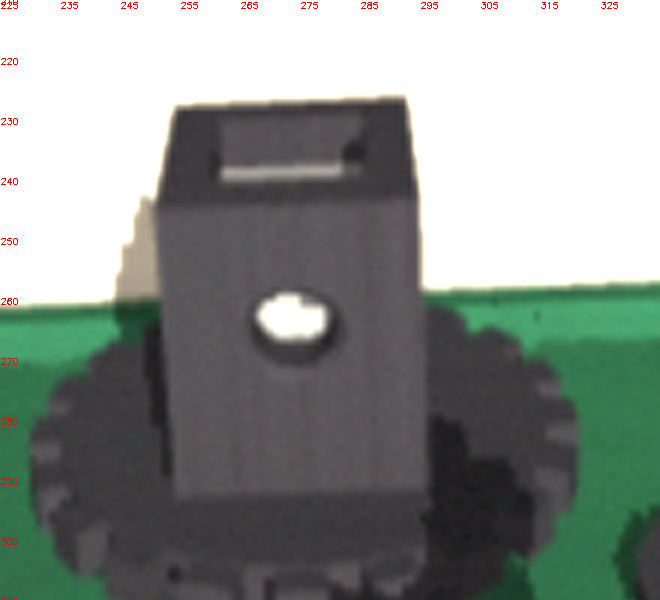

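View pics/zd1.png

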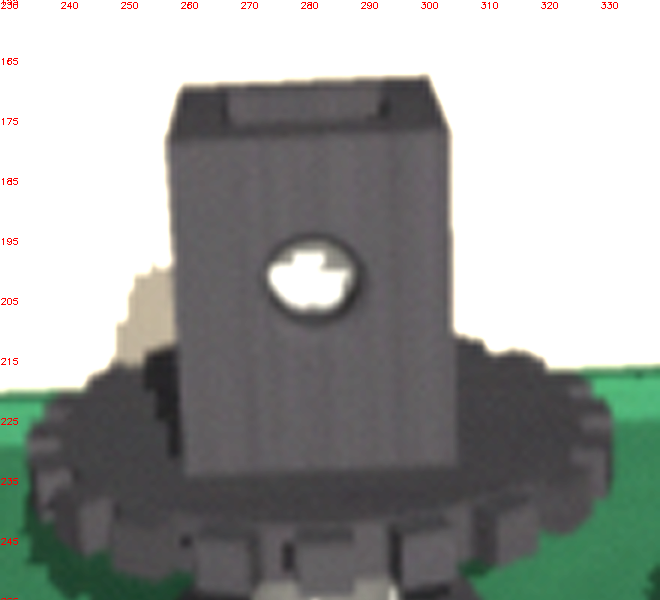

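```bash
python3 - <<'E'
from station import vision
from h import *
w=vision.camera_info('wrist')
z=[np.load(f'pics/d{i}.npz') for i in (0,1)]
C=[wristcam(w,x) for x in z]
pts=dict(hole=((274,264.5),(282.3,201.5)),TL=((251.2,244.5),(258,178)),TR=((294.7,243),(304.8,176.7)),BL=((254.3,292.8),(261.2,234.2)),BR=((296.7,291.7),(305.8,232.8)))
X={};Y={}
for n,(a,b) in pts.items():
    X[n],r=tri(C,[a,b]);Y[n]=[onplane(C[0],a,.13)[0],onplane(C[1],b,.13)[0]];print(n,X[n],r,*Y[n])
ang=lambda v:np.degrees(np.arctan2(v[1],v[0]))
for i in (0,1):
    P={k:v[i] for k,v in Y.items()}
    print(i,'width',np.linalg.norm(P['TR']-P['TL']),'len',np.linalg.norm(P['TL']-P['BL']),np.linalg.norm(P['TR']-P['BR']))
    print('x yaw',ang(P['TR']-P['TL']),ang(P['BR']-P['BL']),'y yaw-90',ang(P['TL']-P['BL'])-90,ang(P['TR']-P['BR'])-90)
    mo=(P['TL']+P['TR'])/2;mi=(P['BL']+P['BR'])/2;print('hole from outer',np.linalg.norm(P['hole']-mo),'mid side',mo,mi)
for i,p in ((0,(262,275)),(0,(288,275)),(1,(270,215)),(1,(295,215))): print(fixed(C[i],p,z[i]['d'][p[1],p[0]]))
E
```

```text
hole [ 0.5483 -0.1108  0.1312] [0.04488729509747619, 0.04828195264451608] [ 0.5484 -0.1114  0.13  ] [ 0.5483 -0.1111  0.13  ]
TL [ 0.5258 -0.0927  0.1324] [0.025153521517531148, 0.027115892504411817] [ 0.5257 -0.0939  0.13  ] [ 0.5257 -0.0933  0.13  ]
TR [ 0.5641 -0.0873  0.1306] [0.04136445469024456, 0.04457425139703593] [ 0.5642 -0.0876  0.13  ] [ 0.5641 -0.0875  0.13  ]
BL [ 0.5336 -0.1429  0.1314] [0.09709811595074258, 0.10416704448727769] [ 0.5335 -0.1439  0.13  ] [ 0.5337 -0.1435  0.13  ]
BR [ 0.5728 -0.1369  0.1311] [0.32422236479826483, 0.3477418064772584] [ 0.5733 -0.1377  0.13  ] [ 0.5727 -0.1374  0.13  ]
0 width 0.03899195258509438 len 0.050588719746869994 0.050906251218261214
x yaw 9.210919683359139 8.771012175904653 y yaw-90 8.819330740849495 10.302260999538333
hole from outer 0.02097632166136159 mid side [ 0.545  -0.0908  0.13  ] [ 0.5534 -0.1408  0.13  ]
1 width 0.03889775404652715 len 0.05086673328611247 0.05065091215006326
x yaw 8.597966810242067 8.923094623192794 y yaw-90 9.032920333551829 9.728034530355643
hole from outer 0.021041879102364196 mid side [ 0.5449 -0.0904  0.13  ] [ 0.5532 -0.1405  0.13  ]
[[ 0.5386 -0.1231  0.1311]]
[[ 0.5626 -0.1204  0.1307]]
[[ 0.5393 -0.1239  0.1319]]
[[ 0.5608 -0.1219  0.1301]]
```

Hub mouth is at (0.5485, −0.1118, 0.130) with yaw 9.2°. The measured hub is 39 × 50.7 mm, with the top at z 0.131, against the stated 40 × 50 mm and 130 mm. Now the grasp.

```bash
python3 - <<'E'
from station import ctrl,get_state,vision,models
from h import *
q=R2q(down(np.radians(-2.1)))
ctrl.movep([.4647,.2583,.17],q)
ctrl.movel([.4647,.2583,.079],max_speed=.1)
s=get_state();print(s['tcp_pos'],s['contact_force'])
ctrl.close_gripper(80);s=get_state();print(s['width'],s['contact_force'],s['tcp_pos'])
ctrl.movel([.4647,.2583,.19],max_speed=.12)
s=get_state();print(s['time'],s['width'],s['contact_force'],s['tcp_pos'])
im,dd=vision.grab_frame('wrist');cv2.imwrite('pics/e0.png',im)
im,dd=vision.grab_frame('scene');cv2.imwrite('pics/e_s.png',im)
E
```

```text
[0.4651 0.2584 0.0795] [-0.399  -0.7925  0.1578]
0.012045854025182977 [-0.4505 -1.0543  3.7183] [0.4647 0.2583 0.0792]
9.2083 0.01218751049187403 [ 0.9393 -0.2397 -1.1147] [0.4642 0.2581 0.1892]
```

View pics/e0.png

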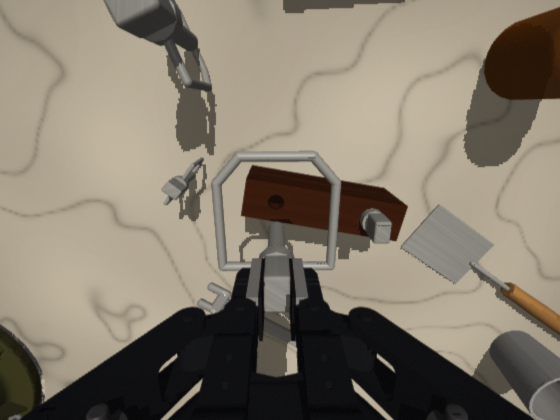

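The pin is held upright: hinge row at 266, shank tip at (277,225), and the rack hole at (275,202) is empty. Next I carry it over the hub.

```bash
cat >> h.py <<'E'
HUB=np.array([.5485,-.1118]);YAW=np.radians(9.2)
HY=np.array([-np.sin(YAW),np.cos(YAW)]);HX=np.array([np.cos(YAW),np.sin(YAW)])
E
python3 - <<'E'
from station import ctrl,get_state,vision,models
from h import *
q=R2q(down(YAW))
ctrl.movep([*HUB,.235],q)
ctrl.movel([*HUB,.207],max_speed=.1)
s=get_state();print(s['time'],s['width'],s['contact_force'],s['tcp_pos'])
im,dd=vision.grab_frame('wrist');cv2.imwrite('pics/f0.png',im);np.savez('pics/f0.npz',d=dd,tcp_pos=s['tcp_pos'],eef_rot=s['eef_rot'])
cv2.imwrite('pics/zf0.png',cv2.convertScaleAbs(cv2.resize(im[120:320,180:380],None,fx=3,fy=3,interpolation=cv2.INTER_CUBIC),alpha=1.6))
E
```

```text
11.1667 0.01240403062511034 [-0.137  -0.6088 -1.278 ] [ 0.5485 -0.111   0.2068]
```

View pics/zf0.png

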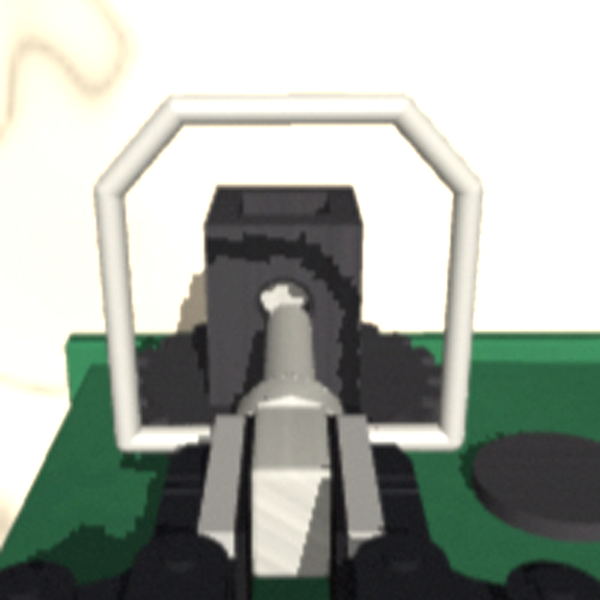

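```bash
python3 - <<'E'
from station import vision
from h import *
w=vision.camera_info('wrist');z=np.load('pics/f0.npz');C=wristcam(w,z)
T=z['tcp_pos'];f=lambda p:(p-np.array([180,120]))*3
print('hub pred',f(proj(C,[*HUB,.13])),'hole seen px->world',onplane(C,np.array([284.,296])/3+[180,120],.13))
for dz in (-.069,):
  t=[T[0]+.0000,T[1],T[2]+dz];print('tip',f(proj(C,t)))
  r=[[t[0]+.0055*s*HX[0],t[1]+.0055*s*HX[1],t[2]+.0055] for s in (-1,1)];print(f(proj(C,r)))
for zz in (.13,): 
  # hinge corners predicted
  P=[[T[0]+s*.03*HX[0],T[1]+s*.03*HX[1],T[2]-.013+.005] for s in(-1,1)];print('hinge',f(proj(C,P)))
E
```

```text
hub pred [[284.8254 304.6119]] hole seen px->world [[ 0.5479 -0.1095  0.13  ]]
tip [[285.1936 313.0011]]
[[262.5626 321.3135]
 [307.6066 321.406 ]]
hinge [[123.0823 433.816 ]
 [444.1271 434.4568]]
```

The hub appears where predicted. The pin sits about 0.8 mm towards +HX of the TCP line, so I correct for that and descend with force checks.

```bash
python3 - <<'E'
from station import ctrl,get_state
from h import *
P=HUB-.0008*HX
def go(z,sp=.05):
    ctrl.movel([*P,z],max_speed=sp);s=get_state();F=np.array(s['contact_force']);L=np.r_[F[:2]@HX,F[:2]@HY,F[2]]
    e=np.array(s['tcp_pos'])[:2]-HUB
    print('t%.2f cmd %.4f z %.4f F'%(s['time'],z,s['tcp_pos'][2]),L,'off',e@HX*1e3,e@HY*1e3);return L
F0=go(.207)
for z in (.199,.196,.193,.191,.190,.1895,.189,.1885,.188,.1875,.187,.1865,.186,.185):
    L=go(z,.03)-F0
    if L[2]>6 or abs(L[:2]).max()>8: print('stop');break
E
```

```text
t11.47 cmd 0.2070 z 0.2075 F [-0.1506  0.8504 -1.5842] off -0.6152967616580597 -0.09985450746067302
t11.88 cmd 0.1990 z 0.1987 F [-1.1362  0.4417 -0.7845] off -0.9843285268574049 0.0611173164394644
t12.13 cmd 0.1960 z 0.1958 F [-0.6028 -0.6061 -1.0685] off -0.9135183698450131 0.0499219782964327
t12.38 cmd 0.1930 z 0.1928 F [ 0.5485 -0.0976 -0.9199] off -0.9056513435931693 0.07088173189024576
t12.63 cmd 0.1910 z 0.1909 F [ 0.3516 -0.2252 -0.8824] off -0.8505246175237634 0.02048535730329326
t12.88 cmd 0.1900 z 0.1900 F [-0.0481 -0.4037 -1.2517] off -0.8256695755439549 -0.004231944442316015
t13.13 cmd 0.1895 z 0.1895 F [ 0.7166  0.044  -0.5431] off -0.7915038060893185 0.025783042843999442
t13.38 cmd 0.1890 z 0.1891 F [-0.0071  0.0488 -0.8629] off -0.7632044429078134 -0.023742372103687563
t13.63 cmd 0.1885 z 0.1888 F [-0.3726  0.1926  2.0468] off -0.6566874295964055 -0.07098537289520715
t13.88 cmd 0.1880 z 0.1887 F [-1.4424  0.0889  5.8895] off -0.5513566756147397 -0.11107334777230903
stop
```

The pin entered the hub hole and rests on the shaft at z 0.1887, against 0.189 expected. Now I drag the hub inwards under light down-pressure, watching for the drop.

```bash
python3 - <<'E'
from station import ctrl,get_state
from h import *
P=HUB-.0008*HX
def go(y,z,sp=.03):
    p=P+y*HY;ctrl.movel([*p,z],max_speed=sp);s=get_state();F=np.array(s['contact_force']);L=np.r_[F[:2]@HX,F[:2]@HY,F[2]]
    e=np.array(s['tcp_pos'])[:2]-HUB
    print('t%.2f y %.4f cmd %.4f z %.4f F'%(s['time'],y,z,s['tcp_pos'][2]),L,'off',e@HX*1e3,e@HY*1e3);return L,s['tcp_pos'][2]
z=.1881
for y in -np.arange(.001,.022,.001):
    L,zz=go(y,z)
    if zz<.1876 : print('drop');break
    if L[2]>15 or abs(L[1])>15: print('force');break
    if L[2]<2.5: z-=.0005
    elif L[2]>8: z+=.0003
E
```

```text
t14.13 y -0.0010 cmd 0.1881 z 0.1887 F [-0.5888  2.2655  6.3404] off -0.544486051540897 -0.4788007363426981
t14.38 y -0.0020 cmd 0.1881 z 0.1886 F [-0.7454  4.1287  6.6043] off -0.5269469582347016 -0.7972526302629104
t14.63 y -0.0030 cmd 0.1881 z 0.1886 F [-1.6713  5.228   8.4364] off -0.5219991728829021 -1.1292065042229509
t14.88 y -0.0040 cmd 0.1884 z 0.1887 F [-0.9947  5.346   5.8096] off -0.5298067959334751 -1.8739959459798599
t15.13 y -0.0050 cmd 0.1884 z 0.1887 F [-1.0999  5.8538  5.7517] off -0.5377388550675043 -2.592913813223645
t15.38 y -0.0060 cmd 0.1884 z 0.1887 F [-0.2915  6.5859  5.0418] off -0.5258766877053955 -3.5621956853446357
t15.63 y -0.0070 cmd 0.1884 z 0.1887 F [-1.4772  5.5102  6.4119] off -0.5180630419299127 -4.527123814980693
t15.88 y -0.0080 cmd 0.1884 z 0.1887 F [-1.8224  5.6391  5.7935] off -0.5210896091545376 -5.660590873984483
t16.13 y -0.0090 cmd 0.1884 z 0.1883 F [0.2702 1.4632 0.3304] off -0.7666555531103596 -8.41492377944177
t16.38 y -0.0100 cmd 0.1879 z 0.1876 F [-0.0193  2.3356 -0.0671] off -0.8935328272712472 -9.939260830141285
t16.63 y -0.0110 cmd 0.1874 z 0.1872 F [ 0.5362  2.207  -0.5479] off -0.8952667607006228 -11.106896900501491
drop
```

```bash
python3 - <<'E'
from station import ctrl,get_state
from h import *
P=HUB-.0008*HX
def go(y,z,sp=.03):
    p=P+y*HY;ctrl.movel([*p,z],max_speed=sp);s=get_state();F=np.array(s['contact_force']);L=np.r_[F[:2]@HX,F[:2]@HY,F[2]]
    e=np.array(s['tcp_pos'])[:2]-HUB
    print('t%.2f y %.4f cmd %.4f z %.4f F'%(s['time'],y,z,s['tcp_pos'][2]),L,'off',e@HX*1e3,e@HY*1e3);return L,s['tcp_pos'][2]
z=.1865;y=-.011
for k in range(16):
    L,zz=go(y,z)
    if L[2]>15 or abs(L[1])>18: print('force');break
    if L[2]>4: y-=.0006
    else: z-=.001
    if z<.179: break
E
```

```text
t16.88 y -0.0110 cmd 0.1865 z 0.1863 F [-0.4982  1.8055 -1.6327] off -0.9129506381558506 -11.057141621315695
t17.13 y -0.0110 cmd 0.1855 z 0.1854 F [ 0.0207  1.4745 -2.1382] off -0.862918527184625 -11.091275747564232
t17.38 y -0.0110 cmd 0.1845 z 0.1845 F [-0.0378  0.9234 -1.1439] off -0.8397348337072165 -11.22404246468581
t17.63 y -0.0110 cmd 0.1835 z 0.1835 F [0.3729 0.0786 0.381 ] off -0.8313545621587057 -11.246783003228602
t17.88 y -0.0110 cmd 0.1825 z 0.1825 F [ 0.5518  0.5117 -0.5019] off -0.8156445728200413 -11.25752683022389
t18.13 y -0.0110 cmd 0.1815 z 0.1814 F [-1.0704  0.7911  0.1644] off -0.8386355468038742 -11.224718261480382
t18.38 y -0.0110 cmd 0.1805 z 0.1804 F [ 0.6024 -1.0747  0.8567] off -0.8171258581118546 -11.191919446563006
t18.63 y -0.0110 cmd 0.1795 z 0.1794 F [-1.4007 -0.4505 -0.3705] off -0.810772842273878 -11.116648833850943
```

The pin is through into the shaft hole with almost no force. I continue down gently.

```bash
python3 - <<'E'
from station import ctrl,get_state,vision
from h import *
P=HUB-.0008*HX
def go(y,z,sp=.03):
    p=P+y*HY;ctrl.movel([*p,z],max_speed=sp);s=get_state();F=np.array(s['contact_force']);L=np.r_[F[:2]@HX,F[:2]@HY,F[2]]
    e=np.array(s['tcp_pos'])[:2]-HUB
    print('t%.2f y %.4f cmd %.4f z %.4f F'%(s['time'],y,z,s['tcp_pos'][2]),L,'off',e@HX*1e3,e@HY*1e3);return L,s['tcp_pos'][2]
y=-.011
for z in (.176,.172,.168,.165,.162,.159,.156,.153,.150,.147,.1455,.1445,.1437,.143,.1425,.142,.1415,.141):
    L,zz=go(y,z)
    if L[2]>7 or abs(L[:2]).max()>10: print('stop');break
im,dd=vision.grab_frame('wrist');cv2.imwrite('pics/g0.png',im)
im,dd=vision.grab_frame('scene');cv2.imwrite('pics/g_s.png',cv2.resize(im[200:330,150:310],None,fx=4,fy=4))
E
```

```text
t18.90 y -0.0110 cmd 0.1760 z 0.1755 F [ 0.2428 -1.9751 -2.543 ] off -0.9344081130456413 -11.1535360336818
t19.18 y -0.0110 cmd 0.1720 z 0.1716 F [ 0.3553 -1.8785 -2.5562] off -0.9298915520694631 -11.152269369989096
t19.47 y -0.0110 cmd 0.1680 z 0.1677 F [-0.7237 -3.271  -2.6466] off -0.9164140238332933 -11.136425827344928
t19.72 y -0.0110 cmd 0.1650 z 0.1647 F [-0.6862 -3.024  -3.6753] off -0.9250612006125568 -11.175698468122743
t19.97 y -0.0110 cmd 0.1620 z 0.1618 F [-0.1082 -3.3348 -3.4259] off -0.8763898055718587 -11.197797490660186
t20.22 y -0.0110 cmd 0.1590 z 0.1587 F [-0.801  -3.4078 -2.5739] off -0.8980376407141439 -11.139185796941318
t20.47 y -0.0110 cmd 0.1560 z 0.1558 F [ 0.2567 -4.1455 -2.255 ] off -0.8697042415611532 -11.190066651087117
t20.72 y -0.0110 cmd 0.1530 z 0.1528 F [-0.4769 -4.9177 -2.1154] off -0.8915685009734051 -11.203926051217577
t20.97 y -0.0110 cmd 0.1500 z 0.1498 F [-0.914  -4.5409 -1.5424] off -0.8350719799480449 -11.254815131499
t21.22 y -0.0110 cmd 0.1470 z 0.1468 F [-1.9259 -4.6174 -2.4405] off -0.8812108935207951 -11.305621168636414
t21.47 y -0.0110 cmd 0.1455 z 0.1454 F [-2.4097 -5.6894 -0.0176] off -0.8557142729234073 -11.380994422725305
t21.72 y -0.0110 cmd 0.1445 z 0.1445 F [-1.522  -6.0704  0.6523] off -0.8631487318618443 -11.398900954885075
t21.97 y -0.0110 cmd 0.1437 z 0.1438 F [-2.1984 -4.991   0.7302] off -0.8378095514259374 -11.432198956025848
t22.22 y -0.0110 cmd 0.1430 z 0.1433 F [-3.0353 -4.4794  3.3802] off -0.8425896452842735 -11.425046601567036
t22.47 y -0.0110 cmd 0.1425 z 0.1433 F [-4.1245 -4.6362  6.9452] off -0.8017115422516156 -11.488596356625298
t22.72 y -0.0110 cmd 0.1420 z 0.1432 F [-4.8095 -4.6051  9.8697] off -0.7832577659479567 -11.508087409862634
stop
```

View pics/g0.png

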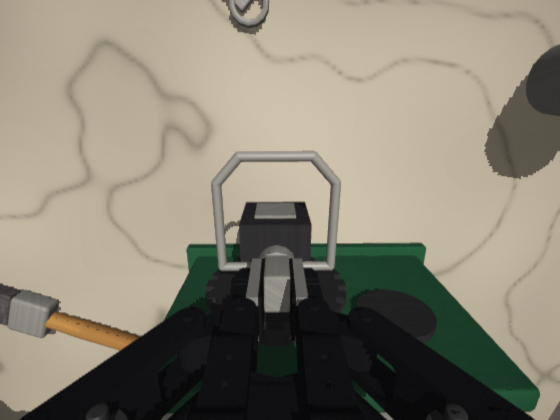

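View pics/g_s.png

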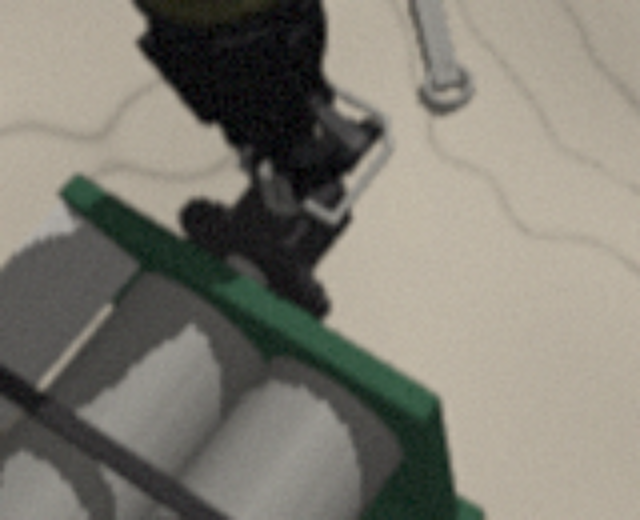

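The collar is seated: z 0.1432 against 0.143 expected, 10 N up-force, ring still level. The picture shows the ring bar at (277,155) beyond the hub end. I'll release and remeasure the pin and ring from above.

```bash
python3 - <<'E'
from station import ctrl,get_state,vision
from h import *
P=HUB-.0008*HX-.011*HY
ctrl.movel([*P,.1431],max_speed=.03)
ctrl.ungrasp();s=get_state();print(s['time'],s['contact_force'],s['width'])
ctrl.movel([*P,.235],max_speed=.15)
for i,dy in enumerate((0,.055)):
    if dy: ctrl.movel([*(P+dy*HY),.235])
    s=get_state();im,dd=vision.grab_frame('wrist')
    cv2.imwrite(f'pics/k{i}.png',im);np.savez(f'pics/k{i}.npz',d=dd,tcp_pos=s['tcp_pos'],eef_rot=s['eef_rot'])
print(get_state()['time'],s['tcp_pos'])
for i,(r,c) in enumerate(((130,222),(190,222))):
    a=cv2.imread(f'pics/k{i}.png')[r:r+110,c:c+110]
    a=cv2.convertScaleAbs(cv2.resize(a,None,fx=5,fy=5,interpolation=cv2.INTER_CUBIC),alpha=1.6)
    for k in range(0,110,10): cv2.putText(a,str(c+k),(k*5,8),0,.3,(0,0,255));cv2.putText(a,str(r+k),(0,k*5+4),0,.3,(0,0,255))
    cv2.imwrite(f'pics/zk{i}.png',a)
E
```

```text
23.7667 [ 0.4083 -0.1282 -0.3453] 0.08532251872486422
25.15 [ 0.5406 -0.069   0.2347]
```

View pics/zk0.png

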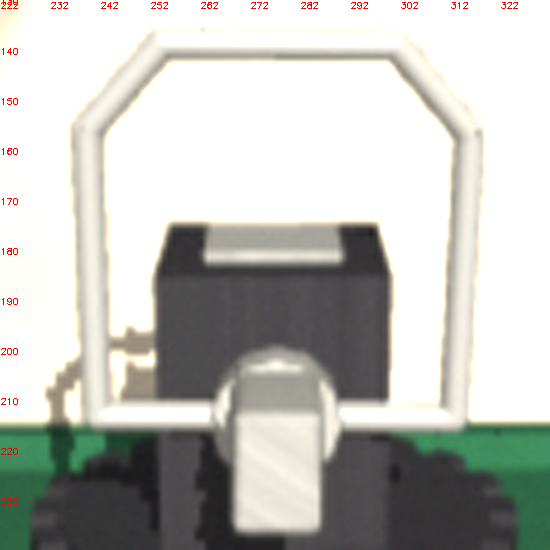

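View pics/zk1.png

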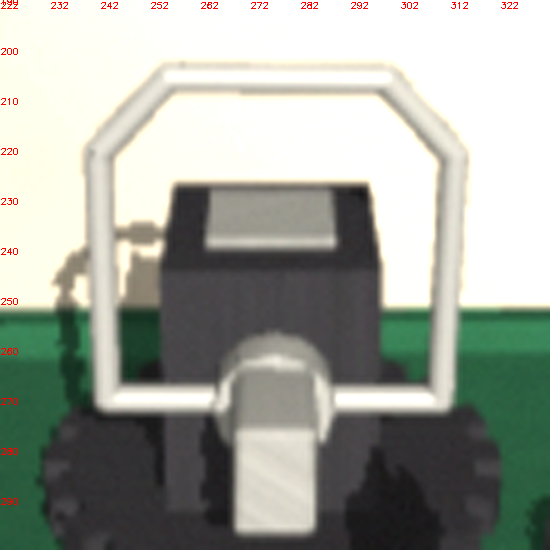

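```bash
python3 - <<'E'
from station import vision,ctrl
from h import *
w=vision.camera_info('wrist')
z=[np.load(f'pics/k{i}.npz') for i in (0,1)]
C=[wristcam(w,x) for x in z]
pts=dict(hL=((241.4,213),(243.4,270)),hR=((313,213),(311,270)),bL=((240,156),(242,221)),bR=((316,157),(313,222)),eL=((254.6,138.6),(255.6,205.4)),eR=((302.4,138.6),(300.4,205.8)),top=((277.6,224),(277.1,286.3)))
X={}
for n,(a,b) in pts.items():
    X[n],r=tri(C,[a,b]);print(n,X[n],np.round(r,2))
ang=lambda v:np.degrees(np.arctan2(v[1],v[0]))
for i in(0,1):
    A=onplane(C[i],pts['hL'][i],.135)[0];B=onplane(C[i],pts['hR'][i],.135)[0];t=onplane(C[i],pts['top'][i],.164)[0]
    print('hinge mid',(A+B)/2,np.linalg.norm(B-A),ang(B-A),'top',t)
    m=((A+B)/2)[:2]-HUB;print('rel hub',m@HX,m@HY, (t[:2]-HUB)@HX,(t[:2]-HUB)@HY)
print('yaws',ang(X['bR']-X['bL']),ang(X['eR']-X['eL']))
m=(X['hL']+X['hR'])/2;b=(X['eL']+X['eR'])/2;v=b-m;print('ring angle',np.arctan2(v[:2]@HY,-v[2]),np.linalg.norm(v))
H=np.array([*(HUB-.0005*HX-.0115*HY),.135])
def pose(a,tilt,r,ext):
    R=Rn.from_euler('z',YAW).as_matrix()@Rn.from_euler('x',-tilt).as_matrix()@down(np.pi)
    p=H+r*(np.r_[HY*np.sin(a),0]-np.array([0,0,np.cos(a)]))
    return p+R[:,2]*ext,R2q(R)
for t in (0,10,15,20,25,30,40): 
    for r in (.038,.1):
        p,q=pose(np.radians(90),np.radians(t),.038,.016 if r==.038 else -.08);k=ctrl.ik(p,q);print(t,p,None if k is None else np.array(k))
E
```

```text
hL [ 0.5213 -0.1274  0.139 ] [0.05 0.05]
hR [ 0.5805 -0.1179  0.1387] [0.5  0.47]
bL [ 0.5145 -0.0804  0.1407] [0.08 0.08]
bR [ 0.5729 -0.0716  0.1411] [0.17 0.16]
eL [ 0.5237 -0.0658  0.1384] [0.06 0.06]
eR [ 0.56   -0.0598  0.1398] [0.19 0.18]
top [ 0.5508 -0.1216  0.1663] [0.04 0.04]
hinge mid [ 0.5509 -0.1241  0.135 ] 0.060517586611829065 9.26885767535399 top [ 0.5509 -0.1225  0.164 ]
rel hub 0.00040487272325437595 -0.01249229072937456 0.0006598273639331464 -0.010951350919096148
hinge mid [ 0.5515 -0.1249  0.135 ] 0.06127343097583663 9.284887750868583 top [ 0.5511 -0.1231  0.164 ]
rel hub 0.0008686962712863741 -0.013388774104038074 0.000723473819181177 -0.011553823855864958
yaws 8.576722812473301 9.492212672120237
ring angle 1.5745345485405187 0.060565955802365345
0 [ 0.5438 -0.0857  0.119 ] [ 0.8094  0.7885 -1.2259  1.8435  0.8269  1.1365  2.5832]
0 [ 0.5438 -0.0857  0.215 ] [ 0.8307  0.6436 -1.225   1.7176  0.6379  1.2469  2.7536]
10 [ 0.5442 -0.0885  0.1192] [ 0.316   0.5245 -0.4663  1.8941  0.5528  0.8387  2.82  ]
10 [ 0.5415 -0.072   0.2138] [ 0.7138  0.6201 -1.2249  1.7747 
[... 194 characters left out ...]
132]
20 [ 0.5446 -0.0911  0.12  ] [ 0.1633  0.5258 -0.397   1.9345  0.7396  0.876   2.5855]
20 [ 0.5394 -0.0587  0.2102] [ 0.1493  0.4128 -0.453   1.8287  0.6068  1.0681  2.6943]
25 [ 0.5449 -0.0924  0.1205] [ 0.0925  0.537  -0.3705  1.9518  0.8271  0.9125  2.4712]
25 [ 0.5384 -0.0523  0.2075] [ 0.0701  0.4276 -0.4384  1.8499  0.6923  1.1019  2.576 ]
30 [ 0.545  -0.0936  0.1211] [ 0.027   0.5549 -0.3499  1.967   0.907   0.9596  2.3628]
30 [ 0.5374 -0.0462  0.2043] [-0.0048  0.4506 -0.4272  1.8685  0.7707  1.1461  2.4625]
40 [ 0.5454 -0.0959  0.1227] [-0.0858  0.6092 -0.3249  1.9903  1.0385  1.08    2.1698]
40 [ 0.5355 -0.035   0.1963] [-0.1371  0.5194 -0.4148  1.8971  0.9017  1.2593  2.2559]
```

The ring angle measures 1.574, yaw is about 9.2°, and the hinge is about 11.7 mm inwards of the original mouth. Triangulated heights read 2–4 mm high, but the TCP contact height (collar seat at 0.130) is the more reliable figure. Next I turn the tool and grip the ring's arms from outside.

```bash
cat >> h.py <<'E'
H=np.array([*(HUB+.0003*HX-.0117*HY),.135])
def pose(a,tilt,r,ext):
    R=Rn.from_euler('z',YAW).as_matrix()@Rn.from_euler('x',-tilt).as_matrix()@down(np.pi)
    p=H+r*(np.r_[HY*np.sin(a),0]-np.array([0,0,np.cos(a)]))
    return list(p+R[:,2]*ext),R2q(R)
E
python3 - <<'E'
from station import ctrl,get_state,vision
from h import *
s=get_state();p=np.array(s['tcp_pos'])
ctrl.movel([p[0],p[1],.29])
p,q=pose(np.pi/2,np.radians(25),.037,-.09);ctrl.movep(p,q)
p,q=pose(np.pi/2,np.radians(25),.037,-.03);ctrl.movel(p)
s=get_state();print(s['time'],s['qpos'],s['tcp_pos'],p,s['contact_force'])
im,_=vision.grab_frame('wrist');cv2.imwrite('pics/m0.png',im)
E
```

```text
28.1667 [ 0.0666  0.4788 -0.3781  1.9053  0.7454  0.9921  2.5401] [ 0.5429 -0.0739  0.1625] [np.float64(0.5427240855420976), np.float64(-0.07426203376395528), np.float64(0.1621892336110995)] [ 1.4583  0.5297 -0.0508]
```

View pics/m0.png

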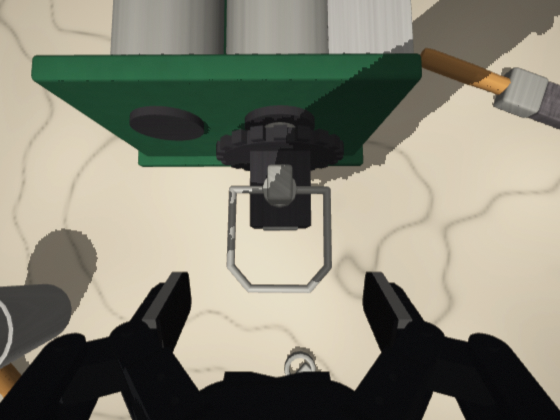

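The ring (columns 229–331) is centred between the open fingers, with midpoints at 280 and 276. I go in and grip the arms.

```bash
python3 - <<'E'
from station import ctrl,get_state,vision
from h import *
p,q=pose(np.pi/2,np.radians(25),.037,.016);ctrl.movel(p,max_speed=.08)
s=get_state();print(s['time'],np.array(s['tcp_pos'])-p,s['contact_force'])
ctrl.close_gripper(25)
s=get_state();print(s['time'],s['width'],s['contact_force'])
im,_=vision.grab_frame('wrist');cv2.imwrite('pics/m1.png',im)
E
```

```text
28.9417 [ 0.0001  0.0001 -0.0001] [-0.587  -1.1138 -0.2902]
29.2667 0.06408958905510836 [-0.8487  1.737   0.9687]
```

View pics/m1.png

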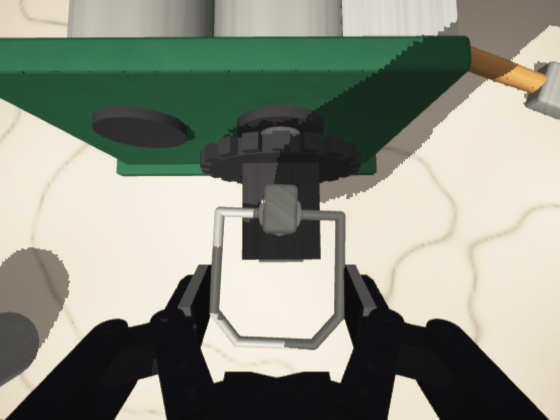

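Width is 64 mm, so both arms are held. Now I swing the ring down to about 0.3 rad.

```bash
cat > arc.py <<'E'
from station import ctrl,get_state,vision
from h import *
def step(a,tilt,r,sp=.04,ext=.016):
    p,q=pose(a,np.radians(tilt),r,ext);ctrl.movel(p,frame=q,max_speed=sp)
    s=get_state();F=np.array(s['contact_force']);rad=np.r_[HY*np.sin(a),0]-np.array([0,0,np.cos(a)]);tan=np.r_[HY*np.cos(a),0]+np.array([0,0,np.sin(a)])
    e=np.array(s['tcp_pos'])-p
    print('t%.2f a %.2f tilt %d w %.4f Frad %.1f Ftan %.1f Fx %.1f err rad %.1f tan %.1f'%(s['time'],a,tilt,s['width'],F@rad,F@tan,F[:2]@HX,e@rad*1e3,e@tan*1e3));return F@rad,F@tan
E
python3 - <<'E'
from arc import *
try:
  for a in np.arange(1.45,.29,-.125):
    tilt=25+(1.57-a)/1.27*45
    fr,ft=step(a,tilt,.0375)
    if abs(fr)>18 or abs(ft)>18: print('force');break
except Exception as e: print(repr(e))
im,_=vision.grab_frame('wrist');cv2.imwrite('pics/n0.png',im)
im,_=vision.grab_frame('scene');cv2.imwrite('pics/n_s.png',cv2.resize(im[170:330,150:340],None,fx=4,fy=3.7))
E
```

```text
t29.57 a 1.45 tilt 29 w 0.0635 Frad -2.1 Ftan 3.1 Fx 0.5 err rad 0.1 tan 0.1
t29.82 a 1.32 tilt 33 w 0.0635 Frad -2.9 Ftan 2.3 Fx -0.4 err rad -0.1 tan -0.0
t30.08 a 1.20 tilt 38 w 0.0638 Frad -2.1 Ftan 2.5 Fx -1.8 err rad -0.6 tan -0.1
t30.35 a 1.07 tilt 42 w 0.0638 Frad -0.5 Ftan 1.6 Fx -0.7 err rad -0.6 tan -0.2
t30.62 a 0.95 tilt 46 w 0.0638 Frad 1.2 Ftan 4.1 Fx -3.0 err rad -0.4 tan -0.2
t30.88 a 0.82 tilt 51 w 0.0639 Frad 2.2 Ftan 4.3 Fx -3.9 err rad -0.3 tan -0.2
t31.15 a 0.70 tilt 55 w 0.0638 Frad 2.3 Ftan 5.0 Fx -4.9 err rad -0.2 tan -0.2
t31.42 a 0.57 tilt 60 w 0.0639 Frad 1.2 Ftan 5.0 Fx -4.9 err rad -0.2 tan -0.3
t31.68 a 0.45 tilt 64 w 0.0638 Frad 0.1 Ftan 5.9 Fx -4.2 err rad -0.4 tan -0.3
t31.96 a 0.32 tilt 69 w 0.0636 Frad -2.3 Ftan 5.5 Fx -5.0 err rad -0.4 tan -0.4
```

View pics/n0.png

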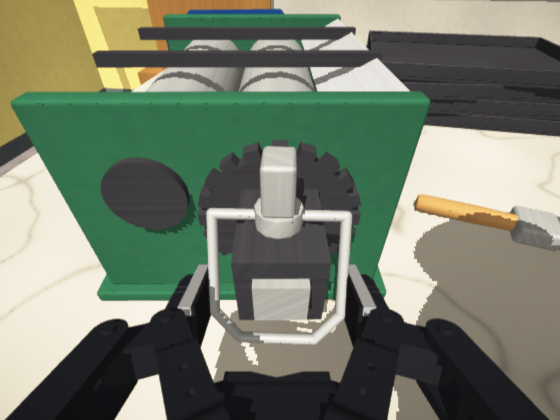

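The ring follows smoothly with forces of about 5 N, and the collar still sits on the hub. Now over the pin's end, with a slight outward pull.

```bash
python3 - <<'E'
from arc import *
try:
  for a,r in ((.24,.038),(.18,.0385),(.13,.039),(.09,.0395),(.05,.0395),(.01,.0395),(-.03,.0395),(-.07,.039),(-.11,.0385),(-.15,.038),(-.18,.038)):
    fr,ft=step(a,70,r)
    if abs(fr)>35 or abs(ft)>35: print('force');break
except Exception as e: print(repr(e))
im,_=vision.grab_frame('wrist');cv2.imwrite('pics/n1.png',im)
im,_=vision.grab_frame('scene');cv2.imwrite('pics/n_s1.png',cv2.resize(im[170:330,150:340],None,fx=4,fy=3.7))
E
```

```text
t32.31 a 0.24 tilt 70 w 0.0637 Frad -0.5 Ftan 4.0 Fx -4.6 err rad -0.4 tan -0.4
t32.56 a 0.18 tilt 70 w 0.0637 Frad 0.3 Ftan 3.5 Fx -4.6 err rad -0.3 tan -0.5
t32.81 a 0.13 tilt 70 w 0.0640 Frad -0.5 Ftan 3.8 Fx -5.6 err rad -0.2 tan -0.5
t33.06 a 0.09 tilt 70 w 0.0637 Frad -0.4 Ftan 4.5 Fx -5.3 err rad -0.2 tan -0.4
t33.31 a 0.05 tilt 70 w 0.0639 Frad 0.6 Ftan 4.4 Fx -5.2 err rad 0.1 tan -0.2
t33.56 a 0.01 tilt 70 w 0.0637 Frad 2.3 Ftan 4.3 Fx -4.8 err rad 0.4 tan -0.1
t33.81 a -0.03 tilt 70 w 0.0635 Frad 2.5 Ftan 4.6 Fx -5.2 err rad 0.7 tan 0.1
t34.06 a -0.07 tilt 70 w 0.0640 Frad 3.5 Ftan 5.8 Fx -5.8 err rad 1.1 tan 0.4
t34.31 a -0.11 tilt 70 w 0.0636 Frad 5.2 Ftan 6.6 Fx -4.9 err rad 1.5 tan 0.8
t34.56 a -0.15 tilt 70 w 0.0634 Frad 5.2 Ftan 8.8 Fx -7.1 err rad 1.9 tan 1.3
t34.81 a -0.18 tilt 70 w 0.0637 Frad 5.8 Ftan 10.1 Fx -8.1 err rad 2.0 tan 1.8
```

View pics/n1.png

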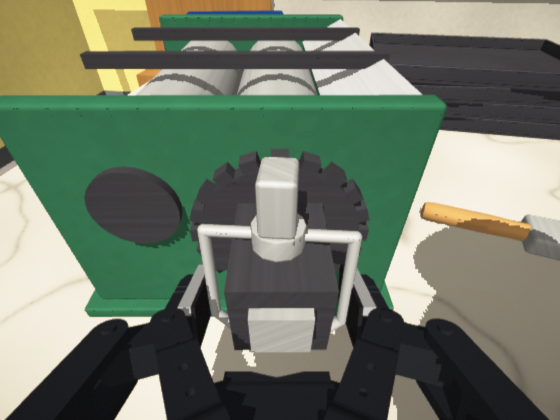

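View pics/n_s1.png

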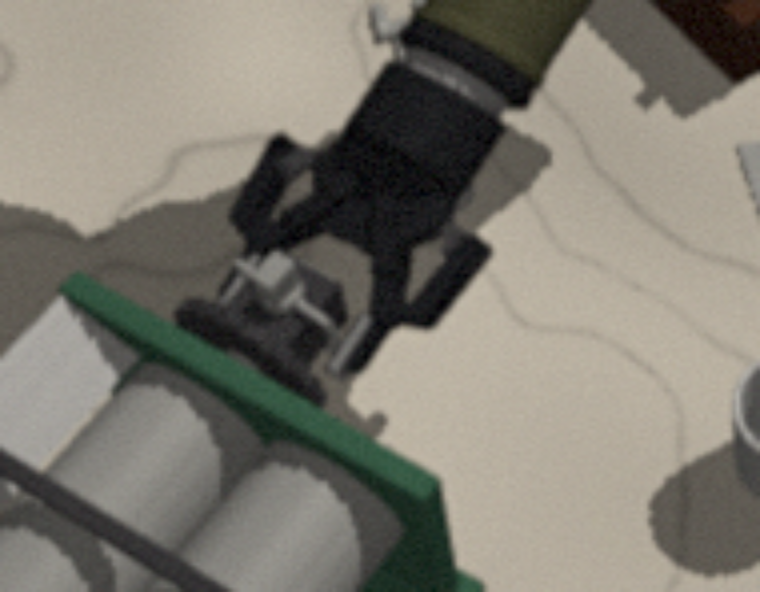

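```bash
python3 - <<'E'
import cv2
a=cv2.imread('pics/n1.png')[150:360,170:390]
cv2.imwrite('pics/zn1.png',cv2.convertScaleAbs(cv2.resize(a,None,fx=2.8,fy=2.8,interpolation=cv2.INTER_CUBIC),alpha=1.3))
E
```

```text
(no output)
```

View pics/zn1.png

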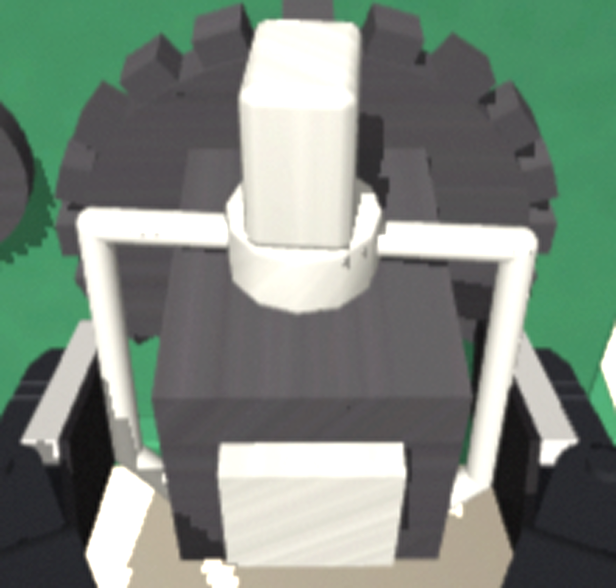

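```bash
cat > fit.py <<'E'
from station import vision,get_state
from h import *
from scipy.optimize import least_squares
def model(x):
    c=x[:3];yaw=x[3];a=x[4]
    X=np.array([np.cos(yaw),np.sin(yaw),0]);Y=np.array([-np.sin(yaw),np.cos(yaw),0])
    d=np.sin(a)*Y-np.cos(a)*np.array([0,0,1.])
    return np.array([c+.03*X,c-.03*X,c+.03*X+.0485*d,c-.03*X+.0485*d]) 
def fit(C,obs,fixz=None):
    f=lambda x:np.r_[(proj(C,model(x))-obs).ravel(),(x[2]-.135)*2000]
    r=least_squares(f,[*H,YAW,0.]);return r
E
python3 - <<'E'
from fit import *
C=wristcam(vision.camera_info('wrist'),get_state())
obs=np.array([(202,229.3),(358,235.7),(218,312.5),(341.4,325)])
r=fit(C,obs);print(r.x,np.degrees(r.x[3]),r.fun);print('pred at nominal',[proj(C,model([*H,YAW,a])).round(1).tolist() for a in (0.1,-.1)])
d=r.x[:2]-HUB;print(d@HX,d@HY)
for a in (.1,.05,0,-.05,-.1,-.15): 
    f=lambda x:np.r_[(proj(C,model(np.r_[x,a]))-obs).ravel()]
    q=least_squares(f,[*H,YAW]);print(a,q.x,q.cost)
E
```

```text
[ 0.5506 -0.1273  0.1359  0.0787  0.1766] 4.507296854559975 [ 3.6148 -0.248  -1.6775  1.9532 -2.3369  1.2284  0.0836 -1.8817  1.8951]
pred at nominal [[[201.0, 242.1], [355.2, 242.1], [215.0, 320.6], [340.6, 320.6]], [[201.0, 242.1], [355.2, 242.1], [218.0, 303.0], [337.4, 303.0]]]
-0.00038828876163906554 -0.015653693547716386
0.1 [ 0.5502 -0.1232  0.1393  0.0759] 22.140280424862368
0.05 [ 0.55   -0.1213  0.1402  0.0747] 50.309937517752125
0 [ 0.5498 -0.1196  0.1411  0.0736] 98.98480025678596
-0.05 [ 0.5497 -0.118   0.1418  0.0726] 171.03603816409097
-0.1 [ 0.5495 -0.1165  0.1423  0.0718] 269.1924954600393
-0.15 [ 0.5494 -0.1152  0.1426  0.0711] 395.94100713745155
```

The model fit says the ring is still at roughly +0.1 to +0.18 rad, so it has not snapped, and the arms slipped in the light grip. I'll open in place and look.

```bash
python3 - <<'E'
from arc import *
ctrl.ungrasp()
s=get_state();print(s['time'],s['contact_force'],s['width'])
im,d=vision.grab_frame('wrist');cv2.imwrite('pics/o0.png',im);np.savez('pics/o0.npz',d=d,tcp_pos=s['tcp_pos'],eef_rot=s['eef_rot'])
a=im[150:360,170:390]
cv2.imwrite('pics/zo0.png',cv2.convertScaleAbs(cv2.resize(a,None,fx=2.8,fy=2.8,interpolation=cv2.INTER_CUBIC),alpha=1.3))
E
```

```text
35.2583 [ 0.2228  0.581  -0.8063] 0.08515454458891443
```

View pics/zo0.png

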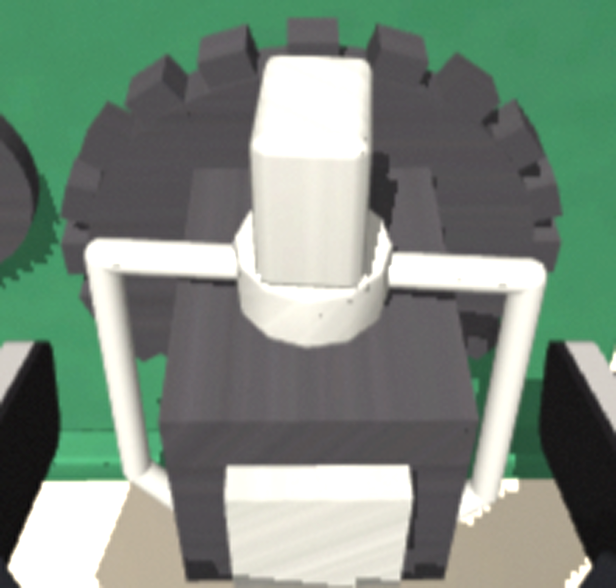

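```bash
python3 - <<'E'
from fit import *
C=wristcam(vision.camera_info('wrist'),np.load('pics/o0.npz'))
obs=np.array([(205.7,241.1),(359.3,247.1),(218.9,318.6),(343.2,326.8)])
r=fit(C,obs);print(r.x,np.degrees(r.x[3]),r.fun)
d=r.x[:2]-HUB;print(d@HX,d@HY)
# hub top outer corners at z .13, outer edge at +22 from mouth
px=np.array([(162,425),(475,421)])/2.8+[170,150]
W=onplane(C,px,.13);print(W,np.linalg.norm(W[1]-W[0]),[((w[:2]-HUB)@HX,(w[:2]-HUB)@HY) for w in W])
z=np.load('pics/o0.npz')['d']
# depth of arms
from h import *
for zp in ((102,262),(122,400),(130,440),(510,400),(495,460),(525,285)):
    p=np.array(zp)/2.8+[170,150];i,j=np.round(p).astype(int);X=fixed(C,p,z[j,i])[0];print(zp,X,(X[:2]-HUB)@HX,(X[:2]-HUB)@HY)
E
```

```text
[ 0.5505 -0.1259  0.1355  0.0961  0.1068] 5.504727142142217 [ 1.203  -0.1137 -0.9331  0.6819 -0.1108  0.501  -0.1824 -0.4824  0.9529]
-0.00032730810566616457 -0.014277081368000726
[[ 0.5657 -0.1006  0.13  ]
 [ 0.5271 -0.1074  0.13  ]] 0.039153018847975035 [(np.float64(0.018727551531489937), np.float64(0.008329860511056268)), (np.float64(-0.020421851643170064), np.float64(0.0077977740727683525))]
(102, 262) [ 0.5794 -0.1205  0.1367] 0.029139033736409206 -0.01352884834422631
(122, 400) [ 0.5798 -0.1183  0.1078] 0.029837101377329943 -0.011456188268933232
(130, 440) [ 0.5794 -0.1173  0.0984] 0.029579139579998224 -0.010358441300448898
(510, 400) [ 0.5197 -0.1244  0.1127] -0.030467975180543148 -0.007791953905251669
(495, 460) [ 0.5198 -0.1236  0.0977] -0.030218084907473127 -0.007066152103265361
(525, 285) [ 0.5211 -0.1262  0.1359] -0.02935313471918813 -0.009862976331609288
```

With the fingers open, the ring sits at about +0.09 rad by both the fit and the arm-depth slope, so the crossbar rides on the pin's end. The collar is on the hub. I regrip more firmly at pad centre, pull slightly outward and push on.

```bash
python3 - <<'E'
from arc import *
step(.09,70,.040,ext=.020)
ctrl.close_gripper(80)
s=get_state();print('w',s['width'],s['time'])
ok=True
for a,r in ((.09,.0405),(.09,.0412),(.07,.042),(.04,.0425),(.01,.0425),(-.02,.0425),(-.05,.0425),(-.08,.042),(-.11,.0415),(-.14,.041)):
    fr,ft=step(a,70,r,ext=.020)
    if abs(fr)>30 or abs(ft)>35: print('force');break
im,_=vision.grab_frame('wrist');cv2.imwrite('pics/p0.png',im)
a=im[150:360,170:390]
cv2.imwrite('pics/zp0.png',cv2.convertScaleAbs(cv2.resize(a,None,fx=2.8,fy=2.8,interpolation=cv2.INTER_CUBIC),alpha=1.3))
E
```

```text
t35.65 a 0.09 tilt 70 w 0.0853 Frad 0.2 Ftan 0.4 Fx 0.2 err rad 0.4 tan 0.5
w 0.061878388770384735 36.0083
t36.26 a 0.09 tilt 70 w 0.0615 Frad -0.3 Ftan 4.1 Fx -4.9 err rad 0.0 tan 0.1
t36.51 a 0.09 tilt 70 w 0.0615 Frad -0.6 Ftan 3.9 Fx -3.5 err rad -0.4 tan -0.0
t36.76 a 0.07 tilt 70 w 0.0618 Frad -3.2 Ftan 6.0 Fx -3.9 err rad -0.8 tan -0.0
t37.01 a 0.04 tilt 70 w 0.0616 Frad -5.0 Ftan 6.9 Fx -5.5 err rad -0.8 tan 0.2
t37.26 a 0.01 tilt 70 w 0.0615 Frad -4.3 Ftan 8.8 Fx -6.0 err rad -0.7 tan 0.5
t37.51 a -0.02 tilt 70 w 0.0617 Frad -5.2 Ftan 10.5 Fx -6.1 err rad -0.5 tan 1.0
t37.76 a -0.05 tilt 70 w 0.0616 Frad -3.2 Ftan 5.5 Fx -5.5 err rad -0.7 tan 0.1
t38.01 a -0.08 tilt 70 w 0.0612 Frad -3.7 Ftan 7.3 Fx -5.7 err rad -0.4 tan 0.5
t38.26 a -0.11 tilt 70 w 0.0617 Frad -3.4 Ftan 10.3 Fx -7.0 err rad -0.0 tan 1.1
t38.51 a -0.14 tilt 70 w 0.0615 Frad -4.8 Ftan 12.9 Fx -8.4 err rad 0.3 tan 1.7
```

View pics/zp0.png

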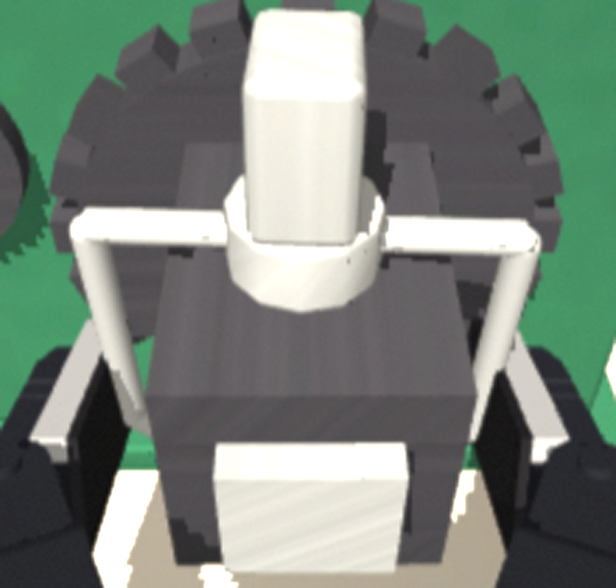

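The tangential force peaked at 10.5 N and dropped to 5.5 N near −0.03, which looks like the snap. I open and check.

```bash
python3 - <<'E'
from arc import *
ctrl.ungrasp()
s=get_state();print(s['time'],s['contact_force'],s['width'])
im,d=vision.grab_frame('wrist');cv2.imwrite('pics/r0.png',im);np.savez('pics/r0.npz',d=d,tcp_pos=s['tcp_pos'],eef_rot=s['eef_rot'])
a=im[150:360,170:390]
cv2.imwrite('pics/zr0.png',cv2.convertScaleAbs(cv2.resize(a,None,fx=2.8,fy=2.8,interpolation=cv2.INTER_CUBIC),alpha=1.3))
E
```

```text
38.925 [0.9878 0.3125 0.4072] 0.0856696547217385
```

View pics/zr0.png

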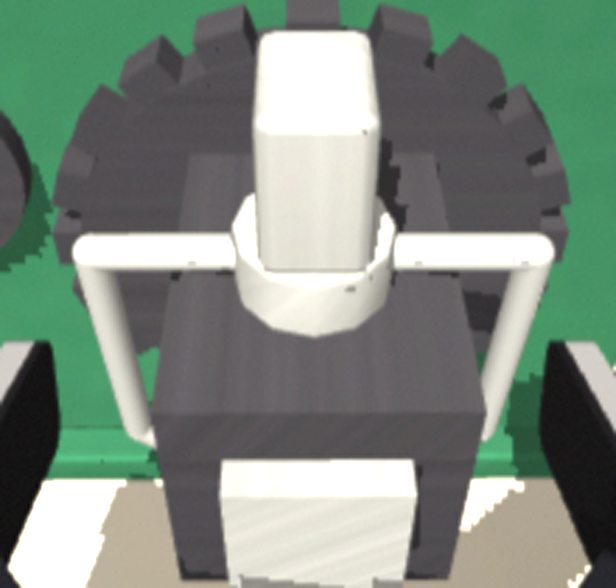

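```bash
python3 - <<'E'
from fit import *
d=np.load('pics/r0.npz');C=wristcam(vision.camera_info('wrist'),d);z=d['d']
obs=np.array([(88,250),(540,250),(138,435),(492,432)])/2.8+[170,150]
r=fit(C,obs);print(r.x,np.degrees(r.x[3]),r.fun)
q=r.x[:2]-HUB;print(q@HX,q@HY)
px=np.array([(155,415),(487,413)])/2.8+[170,150]
W=onplane(C,px,.13);print([((w[:2]-HUB)@HX,(w[:2]-HUB)@HY) for w in W])
for zp in ((88,250),(108,320),(122,380),(132,420),(540,255),(520,330),(505,380),(492,425)):
    p=np.array(zp)/2.8+[170,150];i,j=np.round(p).astype(int);X=fixed(C,p,z[j,i])[0];print(zp,X[2],(X[:2]-HUB)@HX,(X[:2]-HUB)@HY)
E
```

```text
[ 0.5499 -0.1255  0.136   0.1638 -0.0816] 9.386789070685156 [ 1.9302  0.557  -0.4499  0.1576  0.6821 -0.0881 -2.5937  0.6417  1.9508]
-0.0008117136210475473 -0.013777286482732567
[(np.float64(0.0186878416897586), np.float64(0.007962036674592044)), (np.float64(-0.020981960402434725), np.float64(0.007679987472347071))]
(88, 250) 0.13819509392517265 0.029190385461328395 -0.011709408641639808
(108, 320) 0.12293303756180442 0.028948321580514542 -0.012990915838025812
(122, 380) 0.10689000762419819 0.029308716593791702 -0.014646406412389726
(132, 420) 0.09471259874745445 0.029412171041023154 -0.015736550183124504
(540, 255) 0.13752968434977314 -0.030171304039553946 -0.01143557278174575
(520, 330) 0.11989326194032424 -0.030866830231820856 -0.01371387249773974
(505, 380) 0.10602725656903202 -0.031066067586831128 -0.015298830033245189
(492, 425) 0.091419397037816 -0.031384085011126106 -0.017021403486627354
```

Closed: the arm slope is about −0.09 to −0.12 rad and the fit gives −0.08. The collar is on the hub and the yaw is back to 9.4°. I retreat straight back and take a final look.

```bash
python3 - <<'E'
from arc import *
p,q=pose(-.12,np.radians(70),.041,-.09);ctrl.movel(p,max_speed=.12)
s=get_state();print(s['time'],s['contact_force'],s['width'])
im,d=vision.grab_frame('wrist');cv2.imwrite('pics/s0.png',im);np.savez('pics/s0.npz',d=d,tcp_pos=s['tcp_pos'],eef_rot=s['eef_rot'])
im2,_=vision.grab_frame('top');cv2.imwrite('pics/s_top.png',im2)
cv2.imwrite('pics/zs0.png',cv2.convertScaleAbs(cv2.resize(im[100:300,170:390],None,fx=2.8,fy=2.8,interpolation=cv2.INTER_CUBIC),alpha=1.3))
E
```

```text
40.05 [ 0.6206 -0.942  -0.5728] 0.08555438810271399
```

View pics/zs0.png

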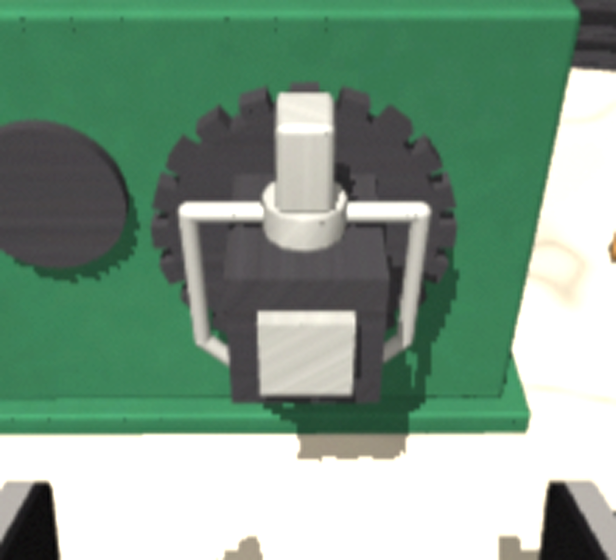

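View pics/s_top.png

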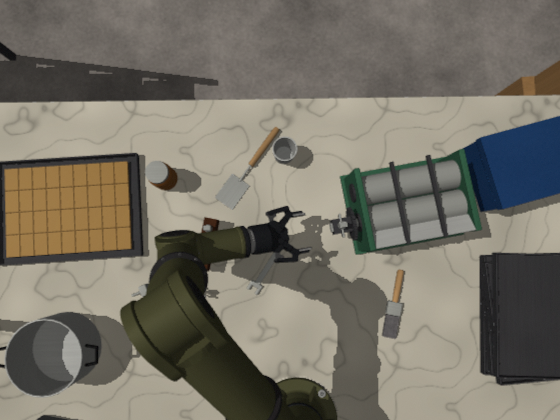

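```bash
python3 - <<'E'
from fit import *
d=np.load('pics/s0.npz');C=wristcam(vision.camera_info('wrist'),d);z=d['d']
obs=np.array([(188,212),(423,212),(202,343),(408,345)])/2.8+[170,100]
r=fit(C,obs);print(r.x,np.degrees(r.x[3]),r.fun)
for zp in ((192,230),(196,270),(200,320),(421,230),(415,280),(410,325)):
    p=np.array(zp)/2.8+[170,100];i,j=np.round(p).astype(int);X=fixed(C,p,z[j,i])[0];print(zp,X[2],(X[:2]-HUB)@HX,(X[:2]-HUB)@HY)
t=vision.camera_info('top');im,dt=vision.grab_frame('top')
for p in ((208,224),(208,232),(204,250),(195,243),(220,243),(180,250),(190,265)): print(p,fixed(t,p,dt[p[1],p[0]])[0])
print(vision.camera_info('top') is None,get_state()['contact_force'])
E
```

```text
[ 0.5501 -0.1265  0.1352  0.1521 -0.0724] 8.71286387179346 [ 0.5197 -0.0761 -0.4041  0.2845  0.6487  0.2501 -0.7795 -0.0772  0.3193]
(192, 230) 0.13134880240530974 0.028591514559452125 -0.012323111324986627
(196, 270) 0.11772947399643022 0.02868712060399443 -0.013402404304250373
(200, 320) 0.09837029422043007 0.029213895697047347 -0.01562505982019996
(421, 230) 0.13174350186338174 -0.0305508123999147 -0.011703367022476058
(415, 280) 0.11376474765103303 -0.030809091444962616 -0.014162453947446082
(410, 325) 0.09554532815307779 -0.031202543710939806 -0.01674430855450959
(208, 224) [0.5638 0.239  0.0672]
(208, 232) [0.5332 0.2151 0.2348]
(204, 250) [0.4898 0.2209 0.2613]
(195, 243) [0.5067 0.2423 0.2593]
(220, 243) [0.5057 0.1844 0.2514]
(180, 250) [0.4899 0.2445 0.4166]
(190, 265) [0.4624 0.2092 0.5011]
False [ 0.4546 -0.325   0.0909]
```

```bash
python3 - <<'E'
from station import ticket,get_state
print(get_state()['time']);print(ticket.close_job())
E
```

```text
40.2
the job is handed in; nothing more can be done
None
```

The linch pin is fully home through the hub and shaft, its ring is snapped over the pin's end, and I handed the job in at 40.2 s of the 61 s allowed.

**What I did**
- I took the middle-sized ringed pin from the rack and put it in the hub's hole. It stopped on the shaft 10 mm deep.
- I dragged the hub about 11 mm inwards until the pin found the shaft's hole. I then lowered the pin until its collar met the hub, with about 10 N at the tool and the ring still level at 1.57 rad.
- I gripped both ring arms from outside and swung the ring down round the hub end.

**The ring needed two tries.** The first grip, at 25 N, slipped and left the crossbar riding on the pin's end at about +0.09 rad. I regripped at 80 N with a slight outward pull, and the force fell from 10.5 to 5.5 N as the ring snapped.

**Last checks**
- **Ring:** the model fits gave −0.08 rad and then, after backing off, −0.07. The depth slope along the arms gave −0.09 to −0.14. They disagree a little, but all are past −0.05.
- **Collar:** it looks seated on the hub. The tool height at seating put it at z 0.130 m. Camera triangulation read 2–4 mm higher; I trusted the tool height.
- **Sideways:** hub edge and hinge readings agreed to about 0.5 mm along the shaft. Both sat about 2 mm further inwards than the tool position suggested, which I put down to calibration.
- **Robot:** it is clear of everything, with no contact force. The highest force I saw on the tool was about 15 N.
- **Bystanders:** the top view shows none of the visible ones moved. The arm hid the spare pin there, but it should have cleared the rack by several centimetres.

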